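# Peel the top specimen tray off its sticking stack and hold it over the light box

## Task

A specimen tray is to be checked for cracks and residue against the light. First turn the light box's dimmer to 6 on its 0 to 10 scale, one mark clockwise past the long middle mark; then peel just the top tray off the sticking stack by gripping its rim at one corner and gently raising that corner 2 to 3 cm while the opposite corner still rests on the stack, then lifting it clear. Finish while holding that tray in the gripper, level, about 100 mm above the middle of the light panel, with the rest of the stack left standing in its place and everything else undisturbed.

Things in the scene. Friction and masses are not known exactly. Their poses are not given: they have to be found in the camera images.
- top_tray: Top tray of the stack, pale plastic, 110 g: octagon 210 (x) x 160 (y), 40 high, four corners cut at 45 deg (35 mm legs). Origin: centre of underside; rim top at z=40. Rim: lip 10 wide, 12 deep; upright inside for 10 down to a ledge. Middles of the cut corners' rims: (+-84, +-59). Raising one corner off the stack takes about 3 N; pulling it up level takes about 7 N.
- stack: The seven lower trays, stuck fast to one another, same outline and yaw; loose on the steel bench, 0.77 kg or more. Origin: centre of the lowest floor's underside. The top tray's origin starts 84 mm above this one (whole pile 124 high). Moulded beads on the long sides (50 mm either side of the middle) grip the top tray, about 1.5 N each, and let go after 5 mm of rise. Nested trays have about 2.5 mm side play.
- dimmer (a joint): Angle of the dimmer knob, rad, 0 to 4.712 (270 deg), growing clockwise from above. Eleven white marks, 0 to 10, 0.471 rad apart; marks 0, 5 and 10 are longer. Mark k is at k x 0.471: mark 5 (straight away from the front edge) at 2.356, mark 6 at 2.827. It turns stiffly (0.03 N m) and stays where it is left.
- dimmer_grip (a point): On the knob's axis, 66 mm above the bench, in the middle of its black grip bar: 40 long, 12 wide, from 52 to 74 mm above the bench, on a round skirt 44 across. Own x axis (turning with the knob) points along the bar to the end with the white pointer line; z up.
- panel_middle (a point): Middle of the luminous white panel (190 x 290 mm) in the top of the light box, at the box's top face, 45 mm above the bench. Own axes as the light box: x away from its front strip, z up.
- tray_middle (a point): Middle of the top tray's floor underside (same point as top_tray's origin), the point to bring over the panel.
- lightbox: White light box fixed on the bench, 275 (x) x 330 (y) x 45. Origin: centre of underside; x points away from the front strip that carries the dimmer, z up. Dimmer axis at x=-101.5, y=0; panel middle at x=27.5, y=0.
- reagent_bottle: Bystander: brown glass bottle, 60 across, 115 high, origin at its foot. Leave it alone.
- specimen_jar: Bystander: clear jar with white lid, 64 across, 72 high, origin at its foot. Leave it alone.
- petri_dish: Bystander: closed glass petri dish, 93 across, 17 high, origin at its foot. Leave it alone.
Not all that is in view belongs to the job. Of the things like the top_tray, leave any that is green or turquoise; of the rest the larger one is meant.

How it is judged:
By the outcome, as a careful person would: the job done as asked, in the order asked, and still so for the second after the job is handed in, while the arm keeps its last pose, push and grip.
It also fails if it takes over 58 s, if anything falls off the work surface, if the arm or the gripper's body presses on something with over 40 N, if the wrist force passes 120 N, or if a joint passes its speed limit or range.

## Robot

A 7-joint arm with a two-finger parallel gripper is mounted at the origin on the work surface. World frame = base frame: x ahead of the robot, y to its left, z up, the work surface at z = 0. Lengths are in mm, angles in rad, forces in N, time in s.
With the tool pointing down it reaches from about 400 to 875 mm from the base axis. Payload 6.5 kg.
Tool frame: the origin (TCP) lies at the very end of the fingers, on their centre line; the grasp point (between the pads) lies 19 mm behind it (env.pinch_z is the distance from the TCP to the grasp point, in mm); z points along the fingers, y is the direction in which the jaws open and shut (so a half turn about z gives the same grasp; the last joint's range is limited). The gripper opens to 88 mm and grips with 3 to 60 N. Pads are 18 mm wide; open, the fingers measure 123 mm over their backs; the gripper's body (75 mm by 187 mm) begins 45 mm behind the grasp point.
Start: joints at [1.167, 0.536, -0.004, 1.538, 0.003, 1.067, -0.071], TCP at [215.414, -613.259, 238.716] pointing down, gripper open.
Joint ranges: [-2.7, 2.7], [-0.37, 2.16], [-1.27, 1.26], [0.24, 2.4], [-1.31, 4.45], [0.19, 1.91], [-2.76, 2.76]. Speed limits (rad/s): [2.39, 2.39, 3.14, 3.14, 3.14, 3.14, 3.14].

## Interface

Orientations are given as a unit quaternion [w, x, y, z].
In Python, from plant import env, viewer, close_job gives the robot as it stands.
- The arm moves only by the shell command python3 -m jog 'ROWS' [OPENING] [FORCE]. ROWS is JSON, a list of rows, each a list of 4 numbers: the shift along the tool's x, y, z in cm, then the turn about the tool's z in degrees. In form: [[tx, ty, tz, spin], ...]. A call has exactly 10 rows; each row shifts and turns the commanded pose from where the row before left it, along the tool's axes as they then stand; what a row does not reach is not made up. A row lasts 1/12 s, in which the tool goes at most 41.7 mm and 7.16 degrees, less where a joint would pass 70% of its speed; a pose out of reach is approached as far as the arm can. A call is refused whole if a number of a shift passes 4.17 or a number of a turn 7.16, either way. A call with a gripper value outside its range is refused whole. OPENING is the closure, from 0 (fully open) to 1 (shut), set as the call begins (- or left out, the last holds). The fingers move at their own pace and stop on an object; FORCE is the grip in N (left out, the last holds). Time passes only in rows, so rows that do not move let the fingers close, or fill a call up. It gives the time, the measured TCP pose, the force and the opening at its end, in the units of the state.
- env.state(): the state, without advancing time (a new reading comes with each control period).
- viewer.get_image(name): name is "scene" or "top" or "wrist"; returns the picture (400x640x3 uint8, red, green, blue); there is no depth.
- viewer.camera_model(name): a dict with "fx", "fy", "cx", "cy" (pixels), "distortion" ([k1, k2, p1, p2, k3] as OpenCV has them; the pictures are not rectified), "T" (4x4, takes a point from camera to world coordinates). Camera axes: x right, y down, z forward; pixel columns grow to the right and rows downward; lengths in mm; the calibration is good to about 2 mm. A picture is of the moment at which its call begins: read the wrist's pose just before it. camera_model takes no time and is no camera call; for the wrist camera it gives the pose at the moment of the call.
- close_job(): hands the job in, once; it reports no verdict.
The state is a dict: "time": time; "joints": joint angles; "joint_velocities": joint speeds; "joint_efforts": joint torques, N m; "tool_pos": TCP position; "eef_rot": TCP orientation; "ft_force": force on the tool from outside, world axes, zero at the start; "moment": the same for the moment, N m; "finger_gap": opening from 0.0 (shut) to 1.0 (fully open).
Only numpy, scipy, OpenCV 4.12 (cv2) and the standard library are available. Lean on these libraries where they do the work, as an engineer would, in place of code of your own. Each camera call takes 0.05 s, during which the arm holds its last target.

## Working session

There is one attempt and no reset: what is moved stays moved. The work goes in short steps, Python scripts to look and compute and a shell command to move; the robot and the scene stay as the last step left them, time stands still between calls to the robot, and variables do not carry over. Pictures are saved under pics/ and viewed, and the job is handed in when it is done.

```bash
ls; mkdir -p pics
python3 - <<'E'
from plant import env, viewer
import cv2,json
for n in ("scene","top","wrist"):
    m=viewer.camera_model(n); im=viewer.get_image(n)
    cv2.imwrite(f"pics/{n}0.png",im[:,:,::-1])
    print(n,{k:(v.round(3).tolist() if hasattr(v,'round') and not isinstance(v,float) else v) for k,v in m.items()})
s=env.state();print({k:s[k] for k in("time","tool_pos","eef_rot","ft_force","finger_gap")},env.pinch_z)
E
```

```text
pics
scene {'fx': 482.0099776111338, 'fy': 482.0099776111338, 'cx': 321.3622248815445, 'cy': 209.21533662482366, 'distortion': [0.007, 0.0, 0.0, 0.0, 0.0], 'T': [[0.452, 0.601, -0.66, 1502.203], [0.892, -0.319, 0.321, -577.475], [-0.017, -0.733, -0.68, 1067.234], [0.0, 0.0, 0.0, 1.0]]}
top {'fx': 401.84619013531693, 'fy': 401.84619013531693, 'cx': 316.6756007648124, 'cy': 196.8895087782003, 'distortion': [-0.093, 0.0, 0.0, 0.0, 0.0], 'T': [[0.017, -0.988, 0.155, 347.965], [-1.0, -0.016, 0.004, -98.345], [-0.001, -0.155, -0.988, 1223.878], [0.0, 0.0, 0.0, 1.0]]}
wrist {'fx': 335.7943317985965, 'fy': 335.7943317985965, 'cx': 316.59642173087735, 'cy': 195.856714640854, 'distortion': [0.007, 0.0, 0.0, 0.0, 0.0], 'T': [[0.331, -0.912, -0.242, 276.978], [-0.944, -0.32, -0.084, -591.105], [-0.001, 0.256, -0.967, 382.583], [0.0, 0.0, 0.0, 1.0]]}
{'time': 0.15, 'tool_pos': array([ 215.25029261, -612.85058903,  238.05688019]), 'eef_rot': array([-6.25110955e-04,  9.85767437e-01,  1.68113489e-01, -1.54182530e-04]), 'ft_force': array([-0.21209045, -0.32286013,  0.31626873]), 'finger_gap': 1.0021386318277454} 18.700000000000003
```

View pics/scene0.png

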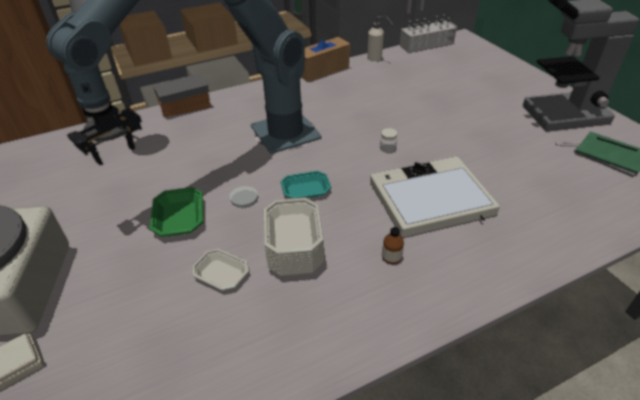

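View pics/top0.png

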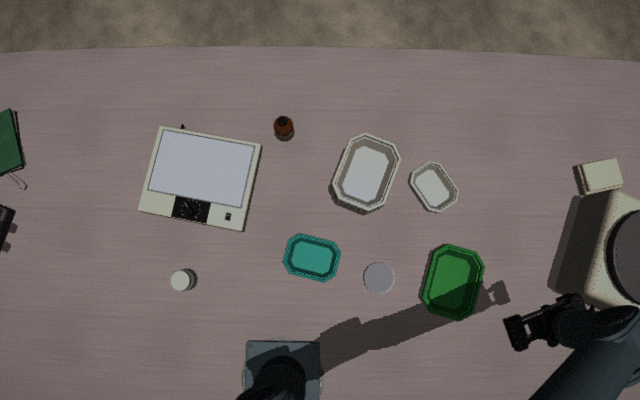

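View pics/wrist0.png

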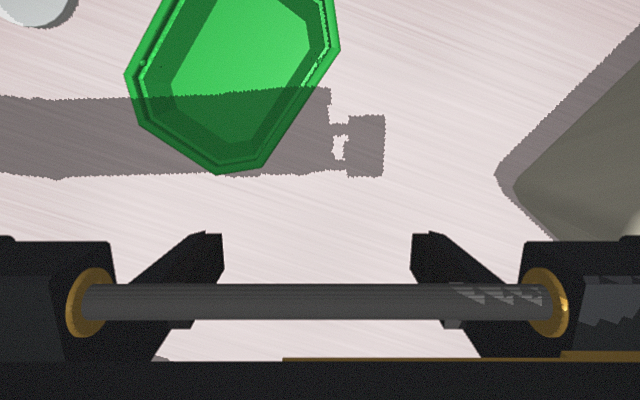

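The top view shows the pale octagonal stack near (366,173), with a smaller pale tray at (434,187). The light box is at (200,178), its black dimmer patch at (190,208), and its front strip faces the robot. Next I'll measure these.

```bash
cat > h.py <<'E'
import numpy as np,cv2
from plant import env,viewer
def ray(m,uv):
    K=np.array([[m['fx'],0,m['cx']],[0,m['fy'],m['cy']],[0,0,1.]])
    p=cv2.undistortPoints(np.array(uv,float).reshape(-1,1,2),K,np.array(m['distortion'],float)).reshape(-1,2)
    d=np.c_[p,np.ones(len(p))]@np.array(m['T'])[:3,:3].T
    return np.array(m['T'])[:3,3],d
def onplane(m,uv,z):
    o,d=ray(m,uv); t=(z-o[2])/d[:,2]; return o+d*t[:,None]
def proj(m,P):
    T=np.linalg.inv(np.array(m['T'])); K=np.array([[m['fx'],0,m['cx']],[0,m['fy'],m['cy']],[0,0,1.]])
    r,_=cv2.Rodrigues(T[:3,:3]); return cv2.projectPoints(np.array(P,float).reshape(-1,1,3),r,T[:3,3],K,np.array(m['distortion'],float))[0].reshape(-1,2)
E
python3 - <<'E'
import cv2
a=cv2.imread('pics/top0.png')
b=a[115:240,130:270]; c=a[125:220,320:470]
cv2.imwrite('pics/c1.png',cv2.resize(b,None,fx=5,fy=5,interpolation=2))
cv2.imwrite('pics/c2.png',cv2.resize(c,None,fx=5,fy=5,interpolation=2))
E
```

```text
(no output)
```

View pics/c1.png

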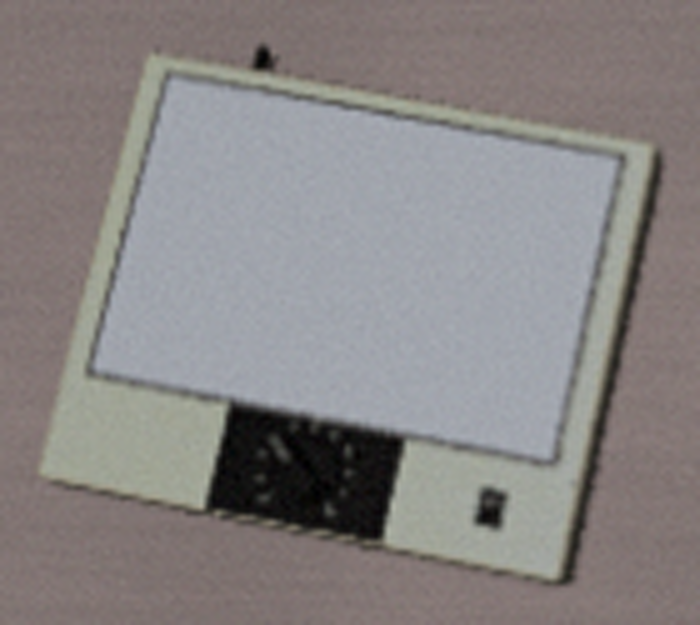

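View pics/c2.png

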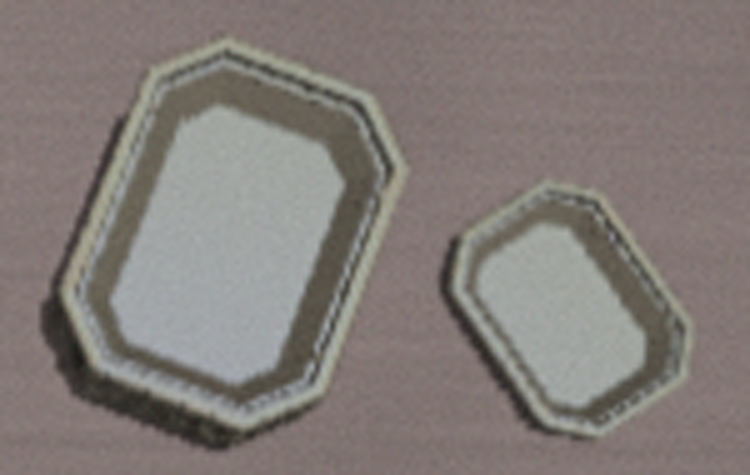

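The crops show the panel's four corners sharply, and the knob pointer points up-left, around mark 3–4. Now fitting poses from the masks.

Run:
```python
import json
from h import *
m=viewer.camera_model('top'); a=cv2.imread('pics/top0.png').astype(int)
print(a[170,200],a[222,160],a[50+60,200],a[135,366],a[178,366])
# panel: bluish
mask=((a[:,:,0]-a[:,:,2]>3)&(a.sum(2)>400)).astype(np.uint8)
roi=np.zeros_like(mask);roi[115:240,130:270]=1
cs,_=cv2.findContours(mask*roi,0,cv2.CHAIN_APPROX_NONE);c=max(cs,key=cv2.contourArea)
P=onplane(m,c.reshape(-1,2),45)[:,:2].astype(np.float32)
r=cv2.minAreaRect(P);print('panel',r, cv2.boxPoints(r))
# light box: greenish white G>R
mask=((a[:,:,1]-a[:,:,2]>=0)&(a.sum(2)>330)).astype(np.uint8)
cs,_=cv2.findContours(mask*roi,0,cv2.CHAIN_APPROX_NONE);c=max(cs,key=cv2.contourArea)
P=onplane(m,c.reshape(-1,2),45)[:,:2].astype(np.float32);r=cv2.minAreaRect(P);print('box',r)
roi=np.zeros_like(mask);roi[125:220,320:405]=1
cv2.imwrite('pics/m.png',cv2.resize((mask*roi)[115:230,310:480]*255,None,fx=4,fy=4))
cs,_=cv2.findContours(mask*roi,0,cv2.CHAIN_APPROX_NONE);c=max(cs,key=cv2.contourArea)
P=onplane(m,c.reshape(-1,2),124)[:,:2].astype(np.float32);r=cv2.minAreaRect(P);print('stack',r)
```

```text
[173 166 159] [109 111 124] [113 116 127] [113 124 121] [165 166 160]
panel ((617.466552734375, 259.5010681152344), (288.8340148925781, 188.75765991210938), 80.1009292602539) [[499.66562  133.45906 ]
 [685.61316  101.009155]
 [735.26746  385.5431  ]
 [549.31995  417.99298 ]]
box ((590.340087890625, 262.9344482421875), (324.3707580566406, 267.39410400390625), 80.05265045166016)
stack ((589.9567260742188, -228.78248596191406), (100.10052490234375, 148.82740783691406), 69.35269165039062)
```

View pics/m.png

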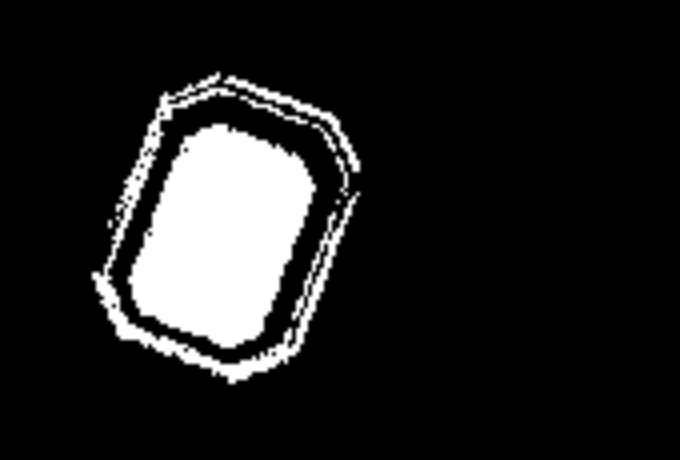

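Run:
```python
from h import *
m=viewer.camera_model('top')
uv=np.array([(228,38),(375,95),(408,170),(322,398),(245,428),(98,365),(62,290),(150,72)])/5+[319.6,124.6]
P=onplane(m,uv,124)[:,:2]
print(P.round(0).tolist(), P.mean(0))
r=cv2.minAreaRect(P.astype(np.float32));print(r)
m=viewer.camera_model('scene')
for n,p in dict(stack=[590,-229,124]).items(): print(proj(m,p))
mt=viewer.camera_model('top')
for n,uv,z in (('bottle',(283,128),50),('jar',(183,280),72),('dish',(379,278),17),('turq',(312,257),40),('green',(453,282),60)): print(n,onplane(mt,[uv],z).round(0))
s=env.state()
from scipy.spatial.transform import Rotation as R
q=s['eef_rot'];print(R.from_quat([q[1],q[2],q[3],q[0]]).as_matrix().round(3))
```

```text
[[709.0, -230.0], [677.0, -313.0], [634.0, -331.0], [503.0, -281.0], [485.0, -238.0], [519.0, -157.0], [561.0, -136.0], [688.0, -185.0]] [ 597.01562254 -233.97313236]
((597.31005859375, -233.8197479248047), (156.0876007080078, 205.99496459960938), 68.99053955078125)
[[291.03285602 220.865636  ]]
bottle [[743.  12.  50.]]
jar [[282. 283.  72.]]
dish [[ 297. -283.   17.]]
turq [[355. -83.  40.]]
green [[ 289. -491.   60.]]
[[ 0.943  0.331 -0.001]
 [ 0.331 -0.943  0.001]
 [-0.    -0.001 -1.   ]]
```

Panel middle is about (617.5, 259.5) with the box yaw near −9.9°, which puts the dimmer axis near (490, 282). The stack centre is about (597, −234) with its long axis at −21°. I'm starting the transit toward the dimmer, passing by the stack.

```bash
python3 -m jog '[[3.5,-1.93,-0.5,0],[3.5,-1.93,-0.5,0],[3.5,-1.93,-0.5,0],[3.5,-1.93,-0.5,0],[3.5,-1.93,-0.5,0],[3.5,-1.93,-0.5,0],[3.5,-1.93,-0.5,0],[3.5,-1.93,-0.5,0],[3,-1.6,-0.5,0],[1.5,-1,0,0]]' 0 20
python3 - <<'E'
from h import *
np.save('w1T.npy',viewer.camera_model('wrist')['T']); cv2.imwrite('pics/w1.png',viewer.get_image('wrist')[:,:,::-1]); s=env.state(); print(s['tool_pos'],s['joints'])
E
```

```text
time: 0.98
tool_pos: [466.1, -331.0, 284.7]
eef_rot: [-0.0, 0.985, 0.171, 0.001]
ft_force: [0.0, -0.5, -0.3]
finger_gap: 1.0
[ 467.30425204 -328.58300769  284.12679456] [ 0.63854157  0.3600313  -0.13186136  1.69784175  0.04810787  1.08590742
 -0.73145159]
```

View pics/w1.png

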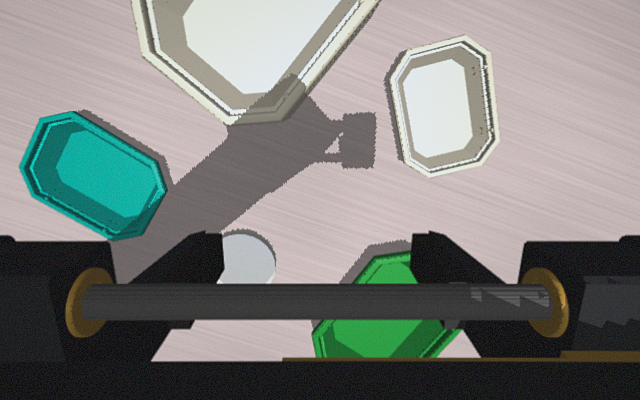

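The wrist view shows the near end of the stack (about (280,120)), the turquoise tray at left, the dish, and the green tray, all clear. Continuing to the dimmer.

```bash
python3 -m jog '[[1.06,-3.8,0,0],[1.06,-3.8,0,0],[1.06,-3.8,0,0],[1.06,-3.8,0,0],[1.06,-3.8,0,0],[1.06,-3.8,0,0],[1.06,-3.8,0,0],[1.06,-3.8,0,0],[1.06,-3.8,0,0],[1.06,-3.8,0,0]]'
python3 -m jog '[[1.06,-3.8,0.6,0],[1.06,-3.8,0.6,0],[1.06,-3.8,0.6,0],[1.06,-3.8,0.6,0],[1.0,-3,0.6,0],[0.5,-1,0.6,0],[0,0,0.6,0],[0,0,0,0],[0,0,0,0],[0,0,0,0]]'
python3 - <<'E'
from h import *
np.save('w2T.npy',viewer.camera_model('wrist')['T']); cv2.imwrite('pics/w2.png',viewer.get_image('wrist')[:,:,::-1]); s=env.state(); print(s['tool_pos'],s['joints'],s['time'])
E
```

```text
time: 1.87
tool_pos: [435.7, 59.7, 283.8]
eef_rot: [0.0, 0.986, 0.168, 0.0]
ft_force: [0.7, 0.4, 0.0]
finger_gap: 1.0
time: 2.7
tool_pos: [427.3, 256.6, 241.8]
eef_rot: [0.001, 0.986, 0.167, -0.0]
ft_force: [0.9, -0.8, 0.2]
finger_gap: 1.003
[427.4211754  256.88569305 242.00374181] [-0.20249021  0.32007722 -0.5166382   1.90471358  0.19129748  0.9648753
 -2.0423687 ] 2.75
```

View pics/w2.png

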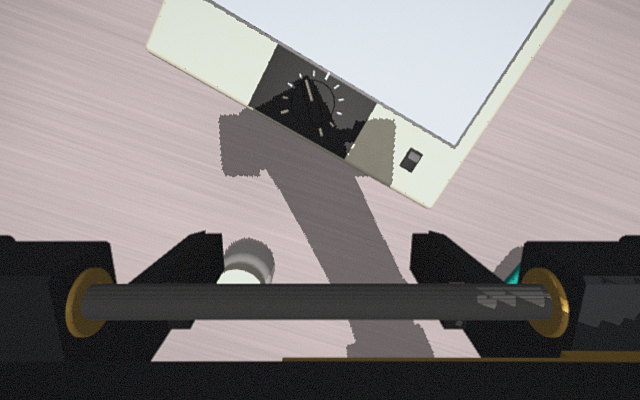

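Run:
```python
import cv2,numpy as np
a=cv2.imread('pics/w2.png')[30:180,240:400].astype(float)
a=255*(a/255)**0.5
cv2.imwrite('pics/c3.png',cv2.resize(a.clip(0,255).astype(np.uint8),None,fx=4.9,fy=4,interpolation=2) if 0 else cv2.resize(a.clip(0,255).astype(np.uint8),None,fx=4,fy=4,interpolation=2))
```

```text
(no output)
```

View pics/c3.png

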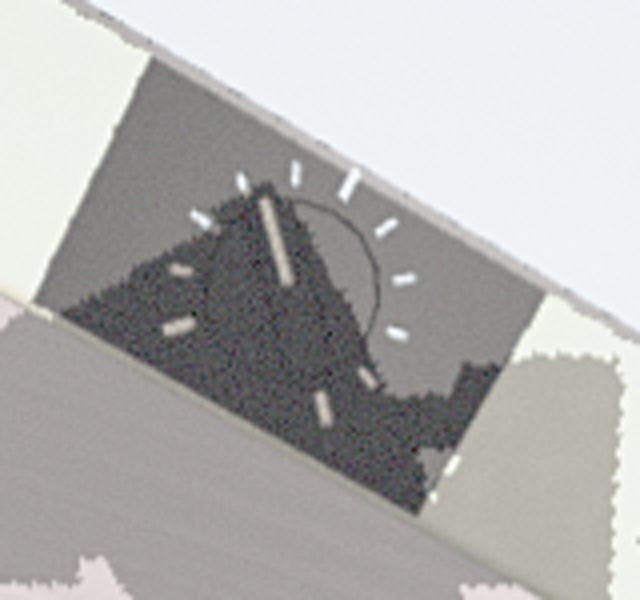

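The crop shows the ring of 11 marks, with long marks at (178,326), (349,183) and (323,408). The pointer line runs from (288,282) to (265,200), between marks 3 and 4.

Run:
```python
from h import *
m=viewer.camera_model('wrist'); m['T']=np.load('w2T.npy')
f=lambda p:np.array(p,float)/4+[239.6,29.6]
M=onplane(m,f([(178,326),(181,270),(201,219),(243,183),(296,172),(349,183),(386,228),(404,279),(398,333),(369,378),(323,408)]),45.5)[:,:2]
A=np.c_[2*M,np.ones(11)];c=np.linalg.lstsq(A,(M**2).sum(1),rcond=None)[0][:2]
# use short marks only
i=[1,2,3,4,6,7,8,9];A=np.c_[2*M[i],np.ones(8)];c2=np.linalg.lstsq(A,(M[i]**2).sum(1),rcond=None)[0][:2]
print('centre',c,c2, np.linalg.norm(M-c2,axis=1).round(1))
ang=np.degrees(np.unwrap(np.arctan2(*(M-c2).T[::-1])));print(ang.round(1), 'box yaw est',np.mean(ang+27*(np.arange(11)-5)))
P=onplane(m,f([(288,282),(265,200)]),74.3)[:,:2];d=P[1]-P[0];print('pointer',P,np.degrees(np.arctan2(d[1],d[0])),np.linalg.norm(d), 'tip from centre',np.linalg.norm(P-c2,axis=1),np.degrees(np.arctan2(*(P[1]-c2)[::-1])))
```

```text
centre [491.11655975 283.10549213] [491.37423466 283.0143766 ] [29.  27.5 27.8 27.9 27.9 28.9 27.4 27.6 27.8 27.9 28.7]
[ 124.7   97.7   70.8   43.6   16.8   -9.4  -37.3  -63.9  -90.7 -117.5
 -145.2] box yaw est -10.014356981971874
pointer [[493.18830411 284.17945178]
 [507.922047   294.5839691 ]] 35.228565809314915 18.037105098249697 tip from centre [ 2.15597963 20.19122493] 34.959762350031035
```

Dimmer centre is (491.3, 283.0), box yaw −10.0°, pointer yaw 35.1° (about mark 3.3). It needs 72.1° clockwise to reach mark 6. To keep joint 7 in range I'll spin the tool 196° counter-clockwise first, then grip the bar.

```bash
python3 -m jog '[[0,0,0.4,-7],[0,0,0.4,-7],[0,0,0.4,-7],[0,0,0.4,-7],[0,0,0.4,-7],[0,0,0.4,-7],[0,0,0.4,-7],[0,0,0.4,-7],[0,0,0.4,-7],[0,0,0.4,-7]]' 0.5 20
python3 -m jog '[[0,0,0.4,-7],[0,0,0.4,-7],[0,0,0.4,-7],[0,0,0.4,-7],[0,0,0.4,-7],[0,0,0.4,-7],[0,0,0.4,-7],[0,0,0.4,-7],[0,0,0.4,-7],[0,0,0.4,-7]]'
python3 -m jog '[[0,0,0.4,-7],[0,0,0.4,-7],[0,0,0.4,-7],[0,0,0.4,-7],[0,0,0.4,-7],[0,0,0.4,-7],[0,0,0.4,-7],[0,0,0.4,-7],[0,0,0,0],[0,0,0,0]]'
cat >> h.py <<'E'
from scipy.spatial.transform import Rotation as R
def rel(target,yaw=None):
    s=env.state();q=s['eef_rot'];M=R.from_quat([q[1],q[2],q[3],q[0]]).as_matrix()
    y=np.degrees(np.arctan2(M[1,0],M[0,0]))
    d=M.T@(np.array(target)-s['tool_pos'])
    print('t',s['time'],'pos',s['tool_pos'].round(1),'yaw',y.round(2),'tilt',M[:,2].round(4),'F',s['ft_force'].round(1),'gap',round(s['finger_gap'],3),'j',s['joints'].round(2))
    print('shift cm',(d/10).round(2),'spin',None if yaw is None else round(-((yaw-y+180)%360-180),2))
E
python3 -c "
from h import *
rel([491.3,283.0,56],215.1)"
```

```text
time: 3.58
tool_pos: [427.5, 257.4, 202.0]
eef_rot: [0.001, 0.71, 0.705, 0.0]
ft_force: [-0.3, -0.7, -0.1]
finger_gap: 0.495
time: 4.42
tool_pos: [427.6, 257.2, 161.9]
eef_rot: [0.001, 0.177, 0.984, -0.0]
ft_force: [0.5, -0.3, -0.3]
finger_gap: 0.498
time: 5.25
tool_pos: [427.2, 257.6, 129.7]
eef_rot: [-0.0, -0.301, 0.954, -0.0]
ft_force: [0.6, -0.2, -0.4]
finger_gap: 0.502
t 5.25 pos [427.2 257.6 129.7] yaw -144.94 tilt [-2.e-04 -5.e-04 -1.e+00] F [ 0.6 -0.2 -0.4] gap 0.502 j [ 0.21  0.76 -1.14  1.97  0.84  0.99  0.83]
shift cm [-6.71 -1.6   7.37] spin -0.04
```

```bash
python3 -m jog '[[-2.24,-0.53,0,0],[-2.24,-0.53,0,0],[-2.24,-0.53,0,0],[0,0,2,0],[0,0,2,0],[0,0,1.3,0],[0,0,0,0],[0,0,0,0],[0,0,0,0],[0,0,0,0]]'
python3 - <<'E'
from h import *
rel([491.3,283.0,56],215.1)
T=viewer.camera_model('wrist');cv2.imwrite('pics/w3.png',viewer.get_image('wrist')[:,:,::-1])
print(proj(T,[[491.3,283,74]]))
E
```

```text
time: 6.08
tool_pos: [491.3, 284.8, 77.9]
eef_rot: [0.001, -0.303, 0.953, 0.0]
ft_force: [0.1, -0.9, 0.4]
finger_gap: 0.5
t 6.0833 pos [491.3 284.8  77.9] yaw -144.68 tilt [ 1.5e-03  9.0e-04 -1.0e+00] F [ 0.1 -0.9  0.4] gap 0.5 j [ 0.11  0.9  -1.03  1.82  0.93  0.99  0.86]
shift cm [ 0.11 -0.15  2.19] spin 0.22
[[313.288612   246.76631104]]
```

View pics/w3.png

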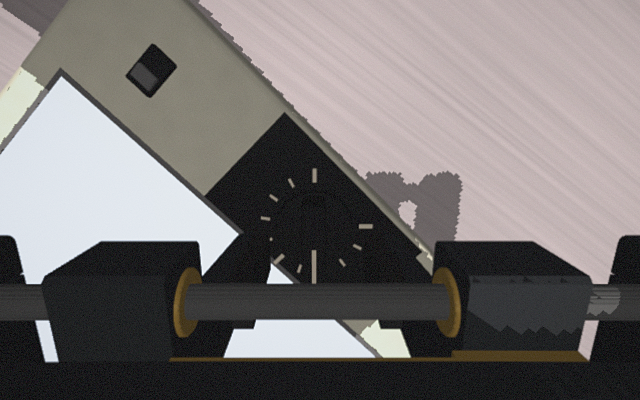

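The pointer line stands vertical at column 314, between the fingers, so the bar is aligned. Descending and closing.

```bash
python3 -m jog '[[0.11,-0.15,0,0.2],[0,0,1,0],[0,0,1.1,0],[0,0,0,0],[0,0,0,0],[0,0,0,0],[0,0,0,0],[0,0,0,0],[0,0,0,0],[0,0,0,0]]'
python3 -c "
from h import *
rel([491.3,283.0,56],215.1)"
python3 -m jog '[[0,0,0,0],[0,0,0,0],[0,0,0,0],[0,0,0,0],[0,0,0,0],[0,0,0,0],[0,0,0,0],[0,0,0,0],[0,0,0,0],[0,0,0,0]]' 1 25
python3 -c "
from h import *
rel([491.3,283.0,56],143)"
```

```text
time: 6.97
tool_pos: [490.9, 282.6, 55.9]
eef_rot: [0.0, -0.302, 0.953, 0.0]
ft_force: [0.4, 0.5, 0.4]
finger_gap: 0.499
t 6.9667 pos [490.9 282.6  55.9] yaw -144.85 tilt [ 2.e-04  1.e-04 -1.e+00] F [0.4 0.5 0.4] gap 0.499 j [ 0.1   0.93 -1.    1.83  0.96  0.96  0.84]
shift cm [-0.05  0.01 -0.01] spin 0.05
time: 7.8
tool_pos: [490.8, 282.6, 55.7]
eef_rot: [-0.0, -0.302, 0.953, 0.0]
ft_force: [0.2, 0.4, 0.9]
finger_gap: 0.137
t 7.8 pos [490.8 282.6  55.7] yaw -144.84 tilt [-1.e-04  1.e-04 -1.e+00] F [0.2 0.4 0.9] gap 0.137 j [ 0.1   0.93 -1.    1.83  0.96  0.96  0.84]
shift cm [-0.07  0.   -0.03] spin 72.16
```

```bash
python3 -m jog '[[0,0,0,5],[0,0,0,5],[0,0,0,5],[0,0,0,5],[0,0,0,5],[0,0,0,5],[0,0,0,5],[0,0,0,5],[0,0,0,5],[0,0,0,5]]'
python3 -m jog '[[0,0,0,5],[0,0,0,5],[0,0,0,5],[0,0,0,5],[0,0,0,2],[0,0,0,0],[0,0,0,0],[0,0,0,0],[0,0,0,0],[0,0,0,0]]'
python3 - <<'E'
from h import *
rel([491.3,283.0,56],143)
T=viewer.camera_model('wrist');cv2.imwrite('pics/w4.png',viewer.get_image('wrist')[:,:,::-1]);np.save('w4T.npy',T['T'])
E
```

```text
time: 8.63
tool_pos: [490.6, 283.4, 55.7]
eef_rot: [-0.0, 0.131, 0.991, 0.001]
ft_force: [0.3, 2.4, -2.1]
finger_gap: 0.134
time: 9.47
tool_pos: [490.8, 283.6, 55.7]
eef_rot: [-0.0, 0.315, 0.949, 0.001]
ft_force: [1.9, 6.0, -5.3]
finger_gap: 0.133
t 9.4667 pos [490.8 283.6  55.7] yaw 143.24 tilt [ 2.0e-04  2.1e-03 -1.0e+00] F [ 1.9  6.  -5.3] gap 0.133 j [-0.04  0.81 -0.77  1.84  0.76  0.82 -0.28]
shift cm [-0.08 -0.02 -0.03] spin 0.24
```

View pics/w4.png

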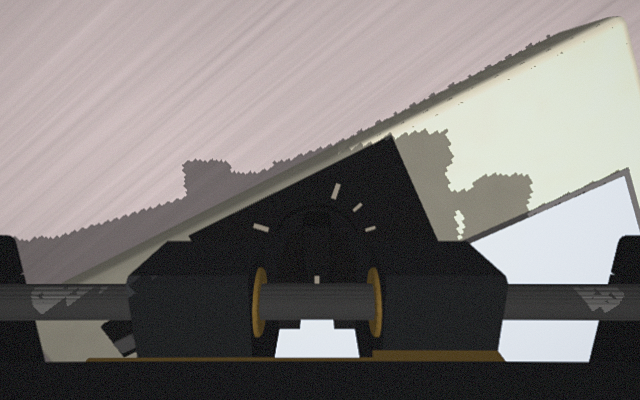

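The bar is now turned to yaw 143.2°, for a target of 143.0°. Releasing, rising and checking.

```bash
python3 -m jog '[[0,0,0,0],[0,0,0,0],[0,0,0,0],[0,0,0,0],[0,0,-1,0],[0,0,-2,0],[0,0,-4,0],[0,0,-4,0],[0,0,-4,0],[0,0,-2,0]]' 0.6 20
python3 -m jog '[[-2,0,-2,0],[-2,0,-2,0],[-1,0,0,0],[0,0,0,0],[0,0,0,0],[0,0,0,0],[0,0,0,0],[0,0,0,0],[0,0,0,0],[0,0,0,0]]'
python3 - <<'E'
from h import *
rel([491.3,283.0,56],143)
T=viewer.camera_model('wrist');a=viewer.get_image('wrist')[:,:,::-1];cv2.imwrite('pics/w5.png',a);np.save('w5T.npy',T['T'])
print(proj(T,[491.3,283,45]))
E
```

```text
time: 10.35
tool_pos: [491.6, 284.0, 231.1]
eef_rot: [0.002, 0.316, 0.949, 0.002]
ft_force: [0.5, 0.8, 0.3]
finger_gap: 0.404
time: 11.18
tool_pos: [530.4, 252.9, 265.5]
eef_rot: [-0.0, 0.316, 0.949, -0.0]
ft_force: [-0.4, 0.0, -0.0]
finger_gap: 0.398
t 11.1833 pos [530.4 252.9 265.5] yaw 143.2 tilt [-6.e-04 -1.e-04 -1.e+00] F [-0.4  0.  -0. ] gap 0.398 j [ 0.15  0.58 -0.96  1.64  0.51  1.19 -0.  ]
shift cm [ 4.93  0.08 20.95] spin 0.2
[[317.36767233 122.72057527]]
```

View pics/w5.png

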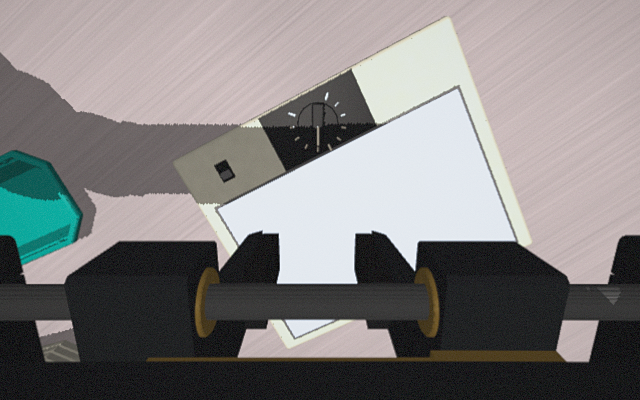

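Run:
```python
import cv2,numpy as np
a=cv2.imread('pics/w5.png')[70:190,250:400].astype(float)
a=255*(a/255)**0.6
cv2.imwrite('pics/c5.png',cv2.resize(a.clip(0,255).astype(np.uint8),None,fx=5,fy=5,interpolation=2))
```

```text
(no output)
```

View pics/c5.png

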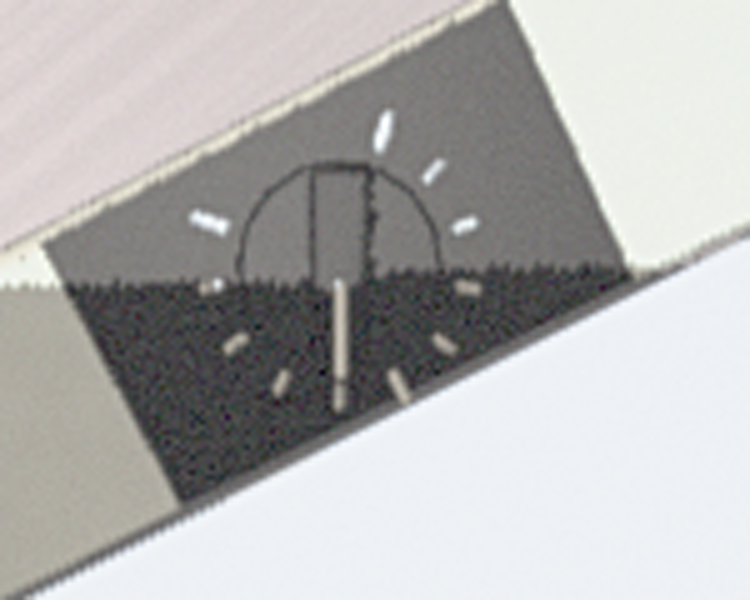

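The pointer sits on the mark one past the long middle mark (crop (343,400)), so the dimmer is at 6. Now going to the stack, spinning to yaw 114° to suit the near-right corner A at about (497, −259).

```bash
python3 -m jog '[[0,0,-0.5,7.1],[0,0,-0.5,7.1],[0,0,-0.5,7.1],[0,0,-0.5,7.1],[0,0,0,0.8],[-2,-0.5,0,0],[-3.85,-1,0,0],[-3.85,-1,0,0],[-3.85,-1,0,0],[-3.85,-1,0,0]]' 0.64
python3 -m jog '[[-3.85,-1,0,0],[-3.85,-1,0,0],[-3.85,-1,0,0],[-3.85,-1,0,0],[-3.85,-1,0,0],[-3.85,-1,0,0],[-3.85,-1,0,0],[-3.85,-1,0,0],[-3.85,-1,0,0],[-1.5,-0.4,0,0]]'
python3 - <<'E'
from h import *
rel([497,-259,116],114)
T=viewer.camera_model('wrist');a=viewer.get_image('wrist')[:,:,::-1];cv2.imwrite('pics/w6.png',a);np.save('w6T.npy',T['T'])
E
```

```text
time: 12.07
tool_pos: [560.2, 73.5, 285.4]
eef_rot: [0.0, 0.543, 0.84, -0.0]
ft_force: [0.8, -0.1, 1.3]
finger_gap: 0.358
time: 12.9
tool_pos: [620.2, -300.9, 284.3]
eef_rot: [0.0, 0.547, 0.837, -0.002]
ft_force: [-0.3, -0.1, 0.4]
finger_gap: 0.362
t 12.9 pos [ 620.2 -300.9  284.3] yaw 113.74 tilt [-0.0014 -0.0029 -1.    ] F [-0.3 -0.1  0.4] gap 0.362 j [ 0.82  0.67 -0.73  1.34  0.45  1.3   0.49]
shift cm [ 8.83 -9.55 16.84] spin -0.26
```

View pics/w6.png

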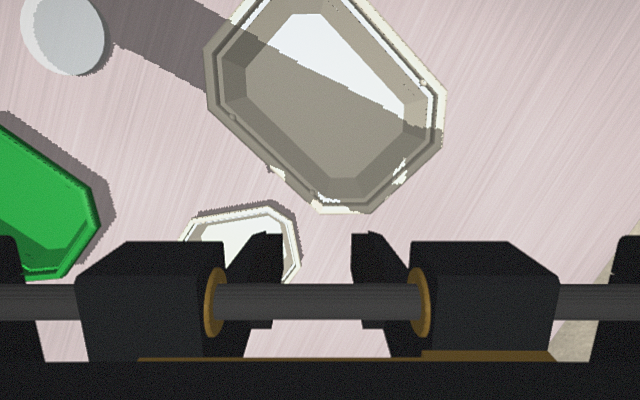

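Run:
```python
import cv2,numpy as np
a=cv2.imread('pics/w6.png')[0:220,195:455].astype(float)
a=255*(a/255)**0.7
cv2.imwrite('pics/c6.png',cv2.resize(a.clip(0,255).astype(np.uint8),None,fx=2.7,fy=2.7,interpolation=2))
b=cv2.imread('pics/w6.png')[20:120,195:255].astype(float)
b=255*(b/255)**0.7
cv2.imwrite('pics/c6b.png',cv2.resize(b.clip(0,255).astype(np.uint8),None,fx=6,fy=6,interpolation=2))
```

```text
(no output)
```

View pics/c6.png

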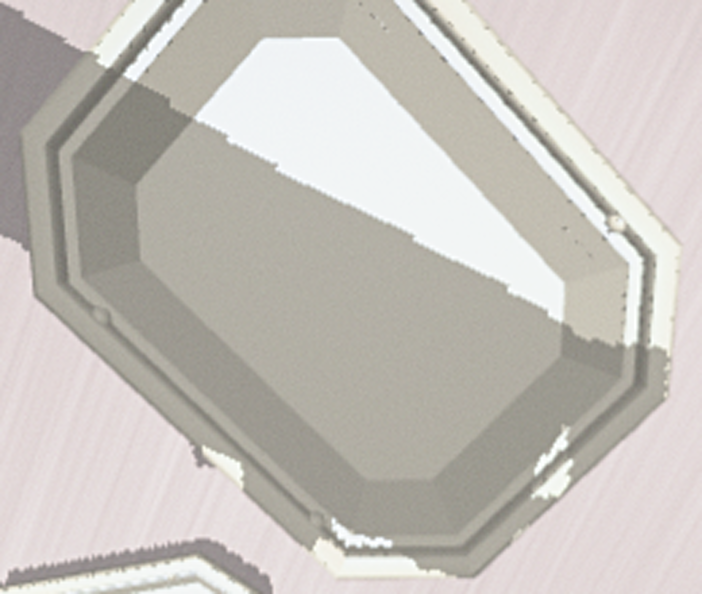

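View pics/c6b.png

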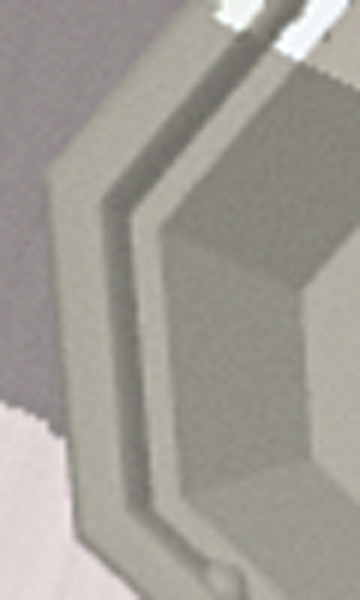

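Run:
```python
from h import *
m=viewer.camera_model('wrist'); m['T']=np.load('w6T.npy')
g=lambda p:np.array(p,float)/6+[194.6,19.6]
f=lambda p:np.array(p,float)/2.7+[194.7,-.3]
A=onplane(m,g([(50,178),(75,535)]),124)[:,:2]; I=onplane(m,g([(102,200),(128,512)]),124)[:,:2]
L=onplane(m,f([(338,577),(470,577),(667,397),(682,242)]),124)[:,:2]
V=np.r_[A,L];print(V.round(1))
# model vertices in tray frame: A1=(-105,-45)... order: A0 is?  
lx,ly=105,80;k=35
mod=np.array([(-lx,-ly+k),(-lx+k,-ly),(lx-k,-ly),(lx,-ly+k),(lx,ly-k),(lx-k,ly)],float)
def fit(src,dst):
    a=src-src.mean(0);b=dst-dst.mean(0)
    th=np.arctan2((a[:,0]*b[:,1]-a[:,1]*b[:,0]).sum(),(a*b).sum())
    c,s=np.cos(th),np.sin(th);Rm=np.array([[c,-s],[s,c]]);t=dst.mean(0)-Rm@src.mean(0)
    return th,Rm,t,dst-(src@Rm.T+t)
th,Rm,t,res=fit(mod,V);print(np.degrees(th),t,res.round(1).tolist())
print('cornerA mid model',Rm@[-84,-59]+t,'cut yaw from A verts',np.degrees(np.arctan2(*(A[1]-A[0])[::-1])),'outer mid',A.mean(0),'inner mid',I.mean(0), 'model outer',Rm@[-87.5,-62.5]+t, 'len',np.linalg.norm(A[1]-A[0]))
```

```text
[[ 487.3 -237. ]
 [ 506.1 -281.5]
 [ 635.8 -329.9]
 [ 678.4 -311.2]
 [ 710.9 -227.9]
 [ 691.1 -182.7]]
-20.853525877650426 [ 598.43150911 -231.84381839] [[3.0, -0.5], [1.6, 0.2], [0.4, 1.6], [-2.1, 0.1], [-1.6, -0.7], [-1.2, -0.6]]
cornerA mid model [ 498.93122556 -257.07660604] cut yaw from A verts -67.08401101674055 outer mid [ 496.69237035 -259.25660687] inner mid [ 503.50272395 -256.04540016] model outer [ 494.41456778 -259.10140294] len 48.350946135336315
```

The rim at corner A is centred near (499.5, −257.5), with the cut normal at yaw 24.2°. The tray fit is centre (598, −232), yaw −20.9°, with residuals of about 2 mm. Moving above the corner.

```bash
python3 - <<'E'
from h import *
rel([499.5,-257.5,150],114.15)
E
python3 -m jog '[[2.2,-2.35,0.5,-0.2],[2.2,-2.35,1.5,0],[2.2,-2.35,2,0],[2.2,-2.3,3,0],[0,0,3.2,0],[0,0,3,0],[0,0,0.2,0],[0,0,0,0],[0,0,0,0],[0,0,0,0]]'
python3 - <<'E'
from h import *
rel([499.5,-257.5,116],114.15)
T=viewer.camera_model('wrist');a=viewer.get_image('wrist')[:,:,::-1];cv2.imwrite('pics/w7.png',a);np.save('w7T.npy',T['T'])
E
```

```text
t 12.95 pos [ 620.1 -302.1  284. ] yaw 113.63 tilt [-0.0015 -0.0031 -1.    ] F [-0.5 -1.8  0.2] gap 0.358 j [ 0.82  0.68 -0.73  1.34  0.45  1.3   0.49]
shift cm [ 8.95 -9.23 13.4 ] spin -0.52
time: 13.78
tool_pos: [503.1, -251.7, 155.0]
eef_rot: [0.002, 0.543, 0.84, 0.0]
ft_force: [0.8, -0.1, -0.3]
finger_gap: 0.359
t 13.7833 pos [ 503.1 -251.7  155. ] yaw 114.22 tilt [ 3.e-03 -9.e-04 -1.e+00] F [ 0.8 -0.1 -0.3] gap 0.359 j [ 0.92  0.61 -0.73  1.81  0.5   0.91  0.39]
shift cm [-0.37 -0.57  3.9 ] spin 0.07
```

View pics/w7.png

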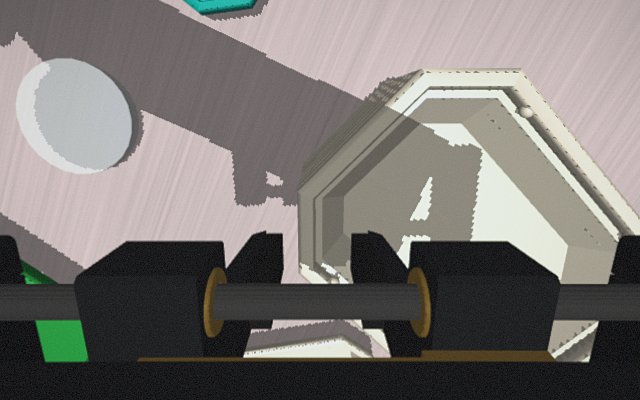

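```bash
python3 -m jog '[[-0.37,-0.57,0,0],[0,0,0,0],[0,0,1,0],[0,0,1.1,0],[0,0,0,0],[0,0,0,0],[0,0,0,0],[0,0,0,0],[0,0,0,0],[0,0,0,0]]'
python3 - <<'E'
from h import *
rel([499.5,-257.5,116],114.15)
T=viewer.camera_model('wrist');a=viewer.get_image('wrist')[:,:,::-1];cv2.imwrite('pics/w8.png',cv2.resize(a[120:340,220:440],None,fx=2.7,fy=2.7,interpolation=2));np.save('w8T.npy',T['T'])
s=env.state();p=s['tool_pos'].copy();print((proj(T,[p])-[220,120])*2.7); p[2]=124
print((proj(T,[p])-[220,120])*2.7)
E
```

```text
time: 14.67
tool_pos: [497.9, -257.3, 132.4]
eef_rot: [0.0, 0.543, 0.839, 0.0]
ft_force: [0.9, -1.3, -0.1]
finger_gap: 0.356
t 14.6667 pos [ 497.9 -257.3  132.4] yaw 114.16 tilt [ 4.e-04 -2.e-04 -1.e+00] F [ 0.9 -1.3 -0.1] gap 0.356 j [ 0.92  0.63 -0.7   1.83  0.52  0.87  0.38]
shift cm [-0.08  0.14  1.64] spin 0.01
[[261.41553864 357.45310372]]
[[261.36400409 338.15463747]]
```

View pics/w8.png

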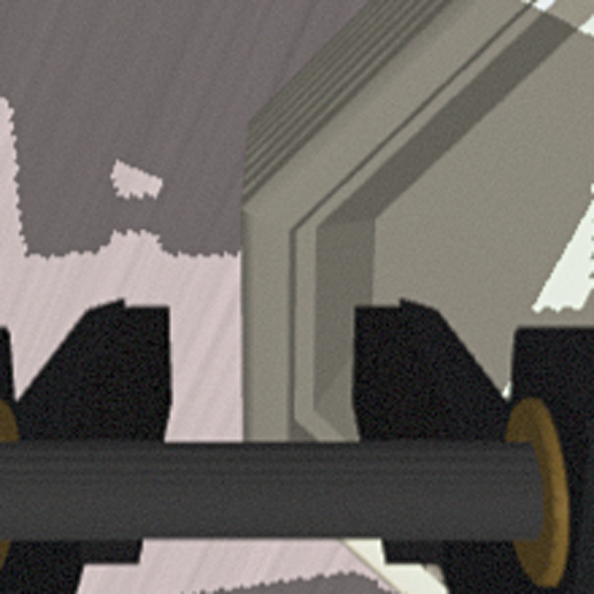

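The crop shows the rim band at columns 244–292 (mid 268) against the TCP at column 261, so I need about 1.2 mm in +y. The ledge and the space for the inner finger are clear. Descending, then closing lightly.

```bash
python3 -m jog '[[0.1,0.13,0,0],[0,0,0.8,0],[0,0,0.85,0],[0,0,0,0],[0,0,0,0],[0,0,0,0],[0,0,0,0],[0,0,0,0],[0,0,0,0],[0,0,0,0]]'
python3 - <<'E'
from h import *
rel([499.5,-257.5,116],114.15)
E
python3 -m jog '[[0,0,0,0],[0,0,0,0],[0,0,0,0],[0,0,0,0],[0,0,0,0],[0,0,0,0],[0,0,0,0],[0,0,0,0],[0,0,0,0],[0,0,0,0]]' 1 12
python3 - <<'E'
from h import *
rel([499.5,-257.5,116],114.15)
T=viewer.camera_model('wrist');a=viewer.get_image('wrist')[:,:,::-1];cv2.imwrite('pics/w9.png',a);cv2.imwrite('pics/s9.png',viewer.get_image('scene')[120:320,180:400,::-1].repeat(3,0).repeat(3,1)[:,:])
E
```

```text
time: 15.55
tool_pos: [498.5, -256.0, 115.8]
eef_rot: [0.0, 0.544, 0.839, -0.0]
ft_force: [-0.5, -0.2, -0.7]
finger_gap: 0.362
t 15.55 pos [ 498.5 -256.   115.8] yaw 114.15 tilt [ 2.e-04 -2.e-04 -1.e+00] F [-0.5 -0.2 -0.7] gap 0.362 j [ 0.9   0.66 -0.69  1.84  0.55  0.84  0.36]
shift cm [-0.18  0.02 -0.02] spin 0.0
time: 16.38
tool_pos: [498.4, -255.9, 115.6]
eef_rot: [-0.0, 0.544, 0.839, -0.0]
ft_force: [-0.3, 0.4, 0.8]
finger_gap: 0.112
t 16.3833 pos [ 498.4 -255.9  115.6] yaw 114.15 tilt [-0. -0. -1.] F [-0.3  0.4  0.8] gap 0.112 j [ 0.9   0.66 -0.69  1.84  0.55  0.84  0.36]
shift cm [-0.19  0.03 -0.04] spin 0.0
```

View pics/w9.png

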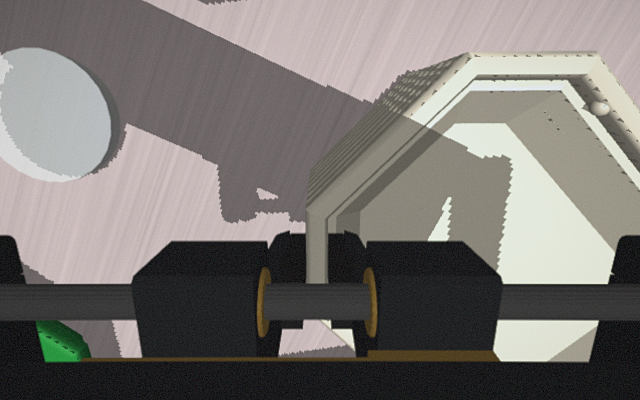

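View pics/s9.png

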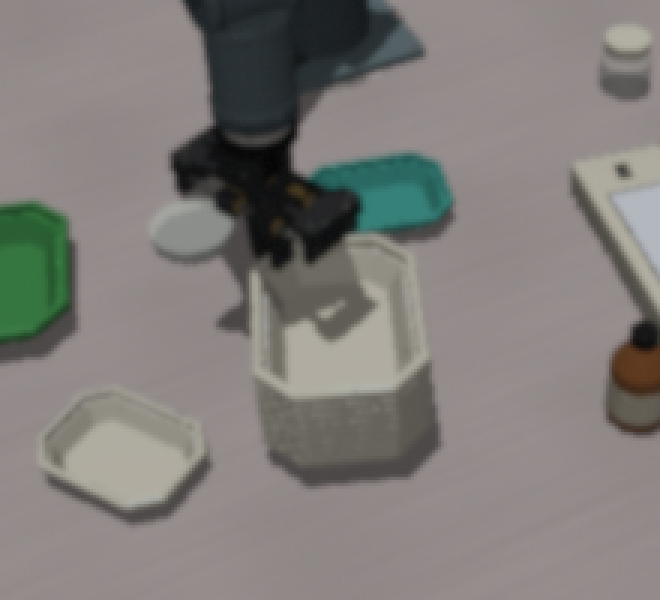

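The pads hold the 9.9 mm lip, and there is no side load. Raising the corner gently 10 mm, then checking.

```bash
python3 -m jog '[[0,0,-0.1,0],[0,0,-0.1,0],[0,0,-0.1,0],[0,0,-0.1,0],[0,0,-0.1,0],[0,0,-0.1,0],[0,0,-0.1,0],[0,0,-0.1,0],[0,0,-0.1,0],[0,0,-0.1,0]]' 1 12
python3 - <<'E'
from h import *
rel([499.5,-257.5,116],114.15)
T=viewer.camera_model('wrist');a=viewer.get_image('wrist')[:,:,::-1];cv2.imwrite('pics/w10.png',a);cv2.imwrite('pics/s10.png',viewer.get_image('scene')[120:320,180:400,::-1].repeat(3,0).repeat(3,1)[:,:])
E
```

```text
time: 17.32
tool_pos: [498.5, -256.0, 125.8]
eef_rot: [0.0, 0.543, 0.839, -0.0]
ft_force: [1.2, 0.2, -1.6]
finger_gap: 0.114
t 17.3167 pos [ 498.5 -256.   125.8] yaw 114.16 tilt [ 1.e-04 -2.e-04 -1.e+00] F [ 1.2  0.2 -1.6] gap 0.114 j [ 0.91  0.64 -0.7   1.83  0.53  0.86  0.37]
shift cm [-0.18  0.03  0.98] spin 0.01
```

View pics/w10.png

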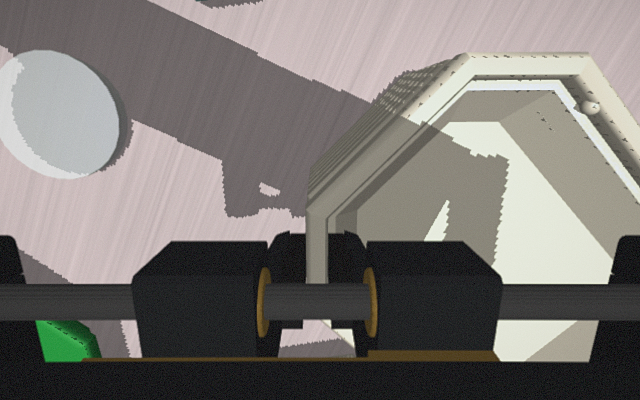

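View pics/s10.png

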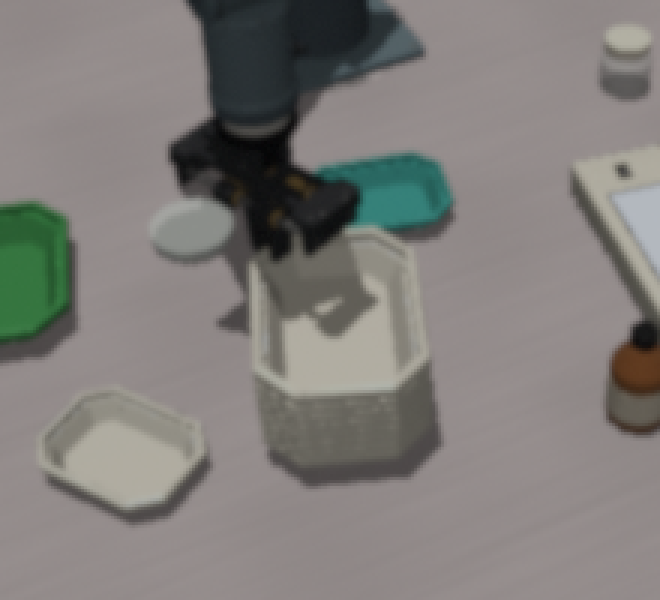

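The rim follows the fingers: unchanged in the wrist view, while the bench things shift. In the scene view the far corner stays put. Continuing to 25 mm.

```bash
python3 -m jog '[[0,0,-0.15,0],[0,0,-0.15,0],[0,0,-0.15,0],[0,0,-0.15,0],[0,0,-0.15,0],[0,0,-0.15,0],[0,0,-0.15,0],[0,0,-0.15,0],[0,0,-0.15,0],[0,0,-0.15,0]]' 1 12
python3 - <<'E'
from h import *
rel([499.5,-257.5,116],114.15)
T=viewer.camera_model('wrist');a=viewer.get_image('wrist')[:,:,::-1];cv2.imwrite('pics/w11.png',a);cv2.imwrite('pics/s11.png',viewer.get_image('scene')[120:320,180:400,::-1].repeat(3,0).repeat(3,1)[:,:])
E
```

```text
time: 18.25
tool_pos: [498.4, -255.9, 140.8]
eef_rot: [-0.0, 0.544, 0.839, -0.0]
ft_force: [-0.1, -0.0, -0.1]
finger_gap: 0.112
t 18.25 pos [ 498.4 -255.9  140.8] yaw 114.15 tilt [-0.  0. -1.] F [-0.1 -0.  -0.1] gap 0.112 j [ 0.92  0.62 -0.71  1.83  0.51  0.89  0.39]
shift cm [-0.19  0.03  2.48] spin 0.0
```

View pics/w11.png

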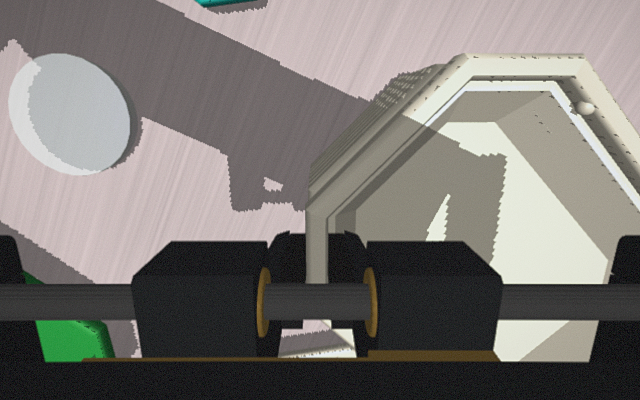

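View pics/s11.png

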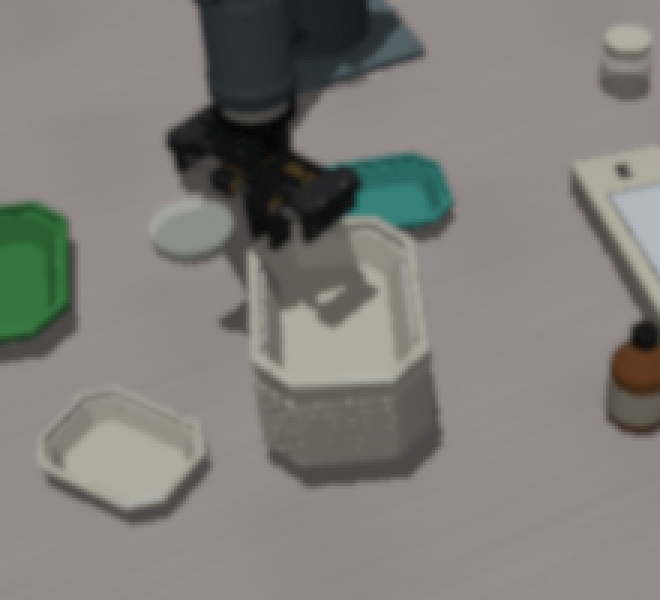

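The tray tilts, but the bead in the wrist view moved less than a full pivot would give, so I'll check the far corner more closely.

Run:
```python
import cv2,numpy as np
a=cv2.imread('pics/s9.png')[1::3,1::3]; c=cv2.imread('pics/s11.png')[1::3,1::3]
f=lambda x:cv2.resize(x[70:165,75:155],None,fx=5,fy=6,interpolation=2)
cv2.imwrite('pics/cmp.png',np.hstack([f(a),f(c)])[:598,:800])
```

```text
(no output)
```

View pics/cmp.png

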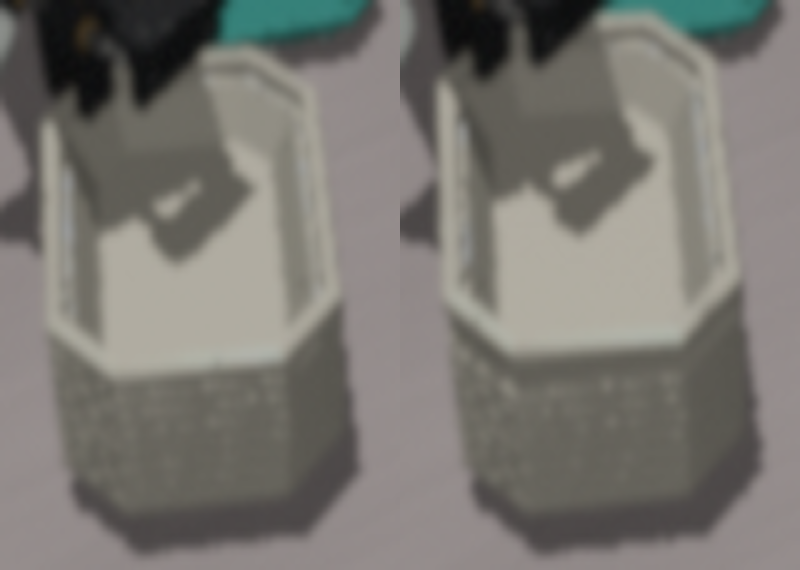

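The far corner C has already risen about 10 mm: the 12 N grip levels the tray once the beads let go, so C is no longer resting. To mend that, I'll ease the grip to 4 N so the tray can pivot in the pads, lower 15 mm, then raise again.

```bash
python3 -m jog '[[0,0,0,0],[0,0,0,0],[0,0,0.2,0],[0,0,0.2,0],[0,0,0.2,0],[0,0,0.2,0],[0,0,0.2,0],[0,0,0.2,0],[0,0,0.2,0],[0,0,0.1,0]]' 1 4
python3 - <<'E'
from h import *
rel([499.5,-257.5,116],114.15)
T=viewer.camera_model('wrist');a=viewer.get_image('wrist')[:,:,::-1];cv2.imwrite('pics/w12.png',a);cv2.imwrite('pics/s12.png',viewer.get_image('scene')[120:320,180:400,::-1].repeat(3,0).repeat(3,1)[:,:])
a=cv2.imread('pics/s9.png')[1::3,1::3]; c=cv2.imread('pics/s12.png')[1::3,1::3]
f=lambda x:cv2.resize(x[70:165,75:155],None,fx=5,fy=6,interpolation=2)
cv2.imwrite('pics/cmp2.png',np.hstack([f(a),f(c)])[:598,:800])
E
```

```text
time: 19.18
tool_pos: [498.5, -255.8, 125.4]
eef_rot: [-0.0, 0.543, 0.839, 0.0]
ft_force: [0.1, -0.0, 1.5]
finger_gap: 0.113
t 19.1833 pos [ 498.5 -255.8  125.4] yaw 114.16 tilt [-1.e-04  2.e-04 -1.e+00] F [ 0.1 -0.   1.5] gap 0.113 j [ 0.91  0.64 -0.7   1.83  0.53  0.86  0.37]
shift cm [-0.2   0.02  0.94] spin 0.01
```

View pics/cmp2.png

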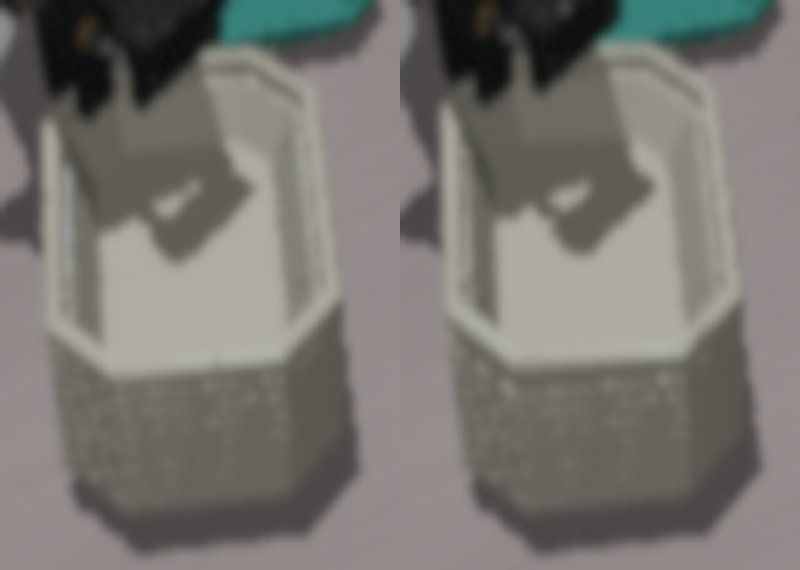

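View pics/w12.png

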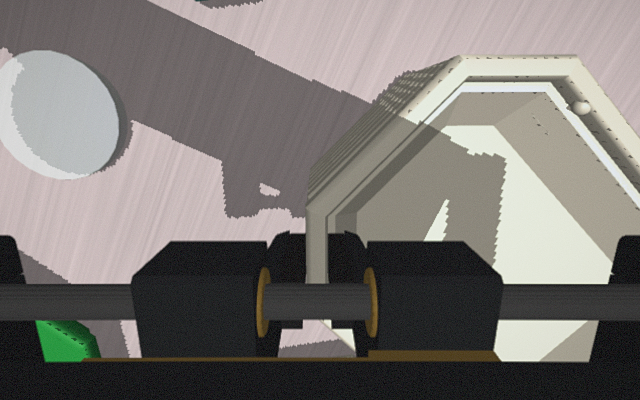

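At 4 N the tray's far corner is back at its resting place, (285,360) against (685,355). Raising the corner again to 25 mm.

```bash
python3 -m jog '[[0,0,-0.2,0],[0,0,-0.2,0],[0,0,-0.2,0],[0,0,-0.2,0],[0,0,-0.2,0],[0,0,-0.2,0],[0,0,-0.2,0],[0,0,-0.2,0],[0,0,0,0],[0,0,0,0]]' 1 4
python3 - <<'E'
from h import *
rel([499.5,-257.5,116],114.15)
T=viewer.camera_model('wrist');a=viewer.get_image('wrist')[:,:,::-1];cv2.imwrite('pics/w13.png',a);cv2.imwrite('pics/s13.png',viewer.get_image('scene')[120:320,180:400,::-1].repeat(3,0).repeat(3,1)[:,:])
a=cv2.imread('pics/s9.png')[1::3,1::3]; c=cv2.imread('pics/s13.png')[1::3,1::3]
f=lambda x:cv2.resize(x[70:165,75:155],None,fx=5,fy=6,interpolation=2)
cv2.imwrite('pics/cmp3.png',np.hstack([f(a),f(c)])[:598,:800])
E
```

```text
time: 20.12
tool_pos: [498.5, -255.9, 141.7]
eef_rot: [0.0, 0.544, 0.839, -0.0]
ft_force: [0.3, 0.6, -1.7]
finger_gap: 0.118
t 20.1167 pos [ 498.5 -255.9  141.7] yaw 114.15 tilt [ 1.e-04 -2.e-04 -1.e+00] F [ 0.3  0.6 -1.7] gap 0.118 j [ 0.92  0.62 -0.71  1.82  0.51  0.89  0.39]
shift cm [-0.18  0.03  2.57] spin 0.0
```

View pics/cmp3.png

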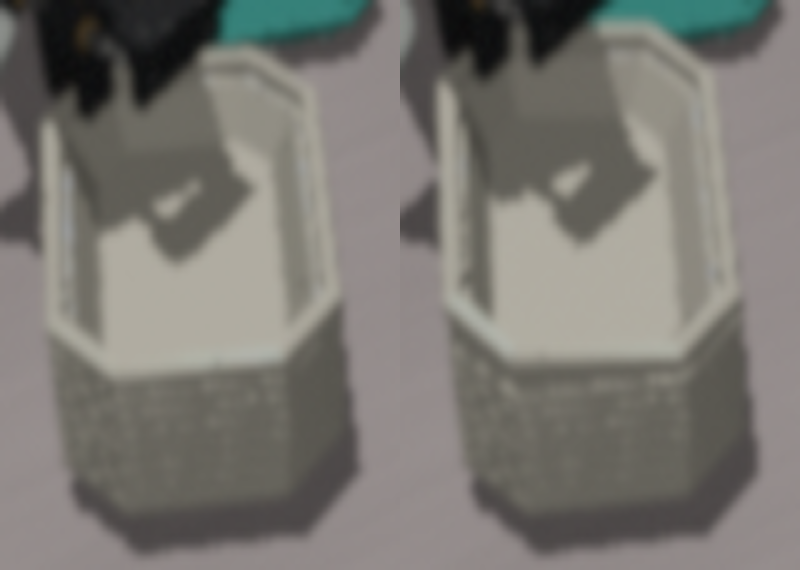

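View pics/w13.png

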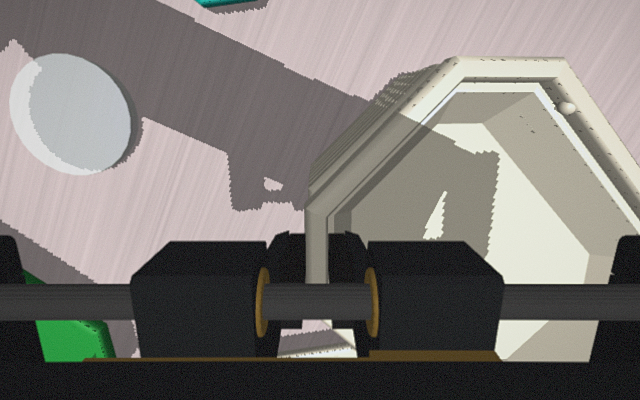

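At 26 mm up, corner C is back on the stack: (285,360)→(685,360), (340,290)→(740,293), with the tray clearly tilted. Now firming the grip, which levels it in the pads, and lifting clear.

```bash
python3 -m jog '[[0,0,0,0],[0,0,0,0],[0,0,0,0],[0,0,-0.2,0],[0,0,-0.2,0],[0,0,-0.3,0],[0,0,-0.5,0],[0,0,-0.6,0],[0,0,-0.6,0],[0,0,-0.6,0]]' 1 50
python3 - <<'E'
from h import *
rel([499.5,-257.5,116],114.15)
a=viewer.get_image('wrist')[:,:,::-1];cv2.imwrite('pics/w14.png',a);cv2.imwrite('pics/s14.png',viewer.get_image('scene')[100:300,180:400,::-1].repeat(3,0).repeat(3,1)[:,:])
E
```

```text
time: 21.05
tool_pos: [498.6, -255.9, 172.5]
eef_rot: [0.0, 0.543, 0.839, -0.0]
ft_force: [-0.4, 0.5, -1.6]
finger_gap: 0.103
t 21.05 pos [ 498.6 -255.9  172.5] yaw 114.16 tilt [ 4.e-04 -3.e-04 -1.e+00] F [-0.4  0.5 -1.6] gap 0.103 j [ 0.94  0.58 -0.74  1.8   0.48  0.94  0.42]
shift cm [-0.18  0.01  5.65] spin 0.01
```

View pics/s14.png

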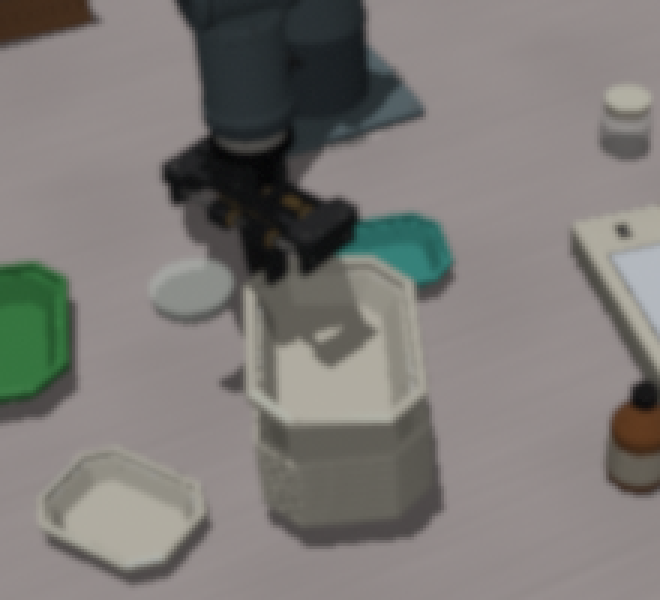

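View pics/w14.png

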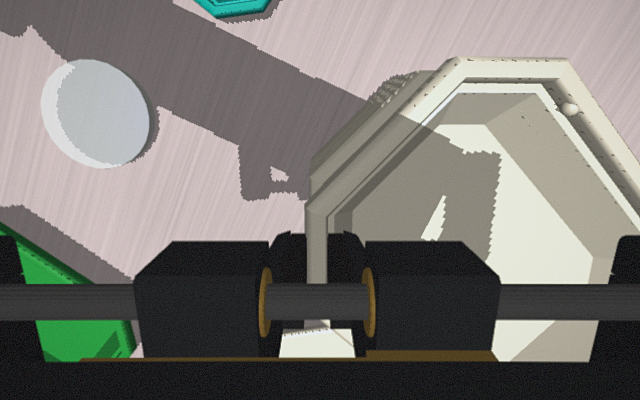

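The tray is clear of the stack, which hasn't moved, but the bead at (568,108) shows the tray is still tilted in the pads, drooping at the far end. I'll quantify the tilt from rim vertices.

Run:
```python
import cv2,numpy as np
for n in ('w9','w14'):
    a=cv2.imread(f'pics/{n}.png')[30:230,290:640].astype(float); a=255*(a/255)**1.3
    cv2.imwrite(f'pics/{n}c.png',cv2.resize(a.clip(0,255).astype(np.uint8),None,fx=2.28,fy=2.28,interpolation=2))
```

```text
(no output)
```

View pics/w9c.png

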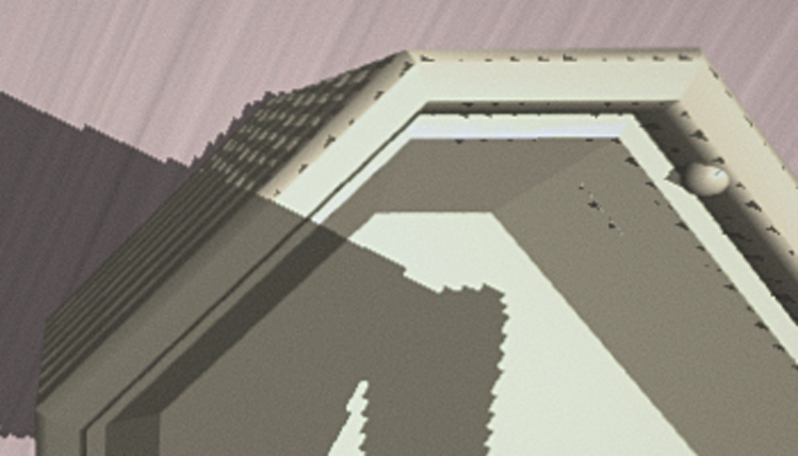

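View pics/w14c.png

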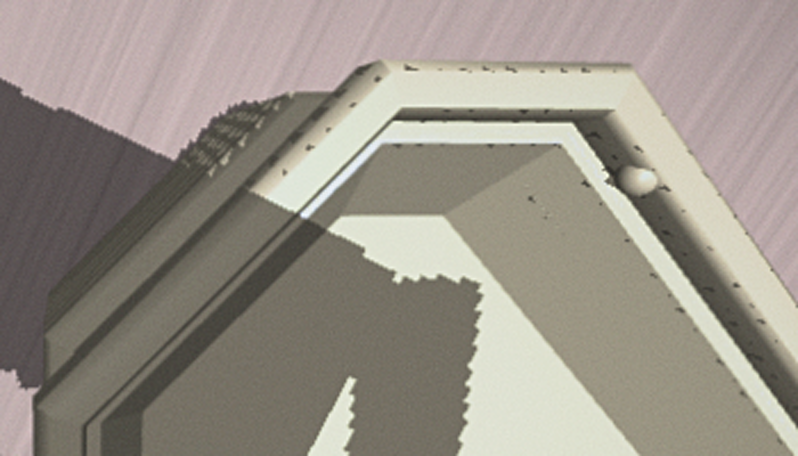

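```bash
cat >> h.py <<'E'
OUT=[(-105,45,40),(-70,80,40),(-105,-45,40)];INN=[(-95,40.86,40),(-65.86,70,40)]
def traypose(uv,obj,T,zoff=0):
    K=np.array([[T['fx'],0,T['cx']],[0,T['fy'],T['cy']],[0,0,1.]])
    C=np.array(T['T'])
    # initial guess: level, yaw -20.85, at grip
    s=env.state();p=s['tool_pos']
    R0=R.from_euler('z',-20.85,degrees=True).as_matrix()
    t0=p+[0,0,8.4]-R0@np.array([-84,-59,40])
    Rc=C[:3,:3].T@R0; tc=C[:3,:3].T@(t0-C[:3,3])
    ok,r,t=cv2.solvePnP(np.array(obj,float),np.array(uv,float),K,np.array(T['distortion'],float),cv2.Rodrigues(Rc)[0],tc.reshape(3,1).copy(),True,cv2.SOLVEPNP_ITERATIVE)
    pr=cv2.projectPoints(np.array(obj,float),r,t,K,np.array(T['distortion'],float))[0].reshape(-1,2)
    Rw=C[:3,:3]@cv2.Rodrigues(r)[0]; tw=C[:3,:3]@t.ravel()+C[:3,3]
    n=Rw[:,2]; jd=s and np.array([np.cos(np.radians(24.15)),np.sin(np.radians(24.15)),0]); td=np.array([-jd[1],jd[0],0])
    print('tray origin',tw.round(1),'rel tool',(tw-p).round(1),'up',n.round(3),'droop deg along jaw',np.degrees(n@jd).round(2),'along x',np.degrees(n@td).round(2),'yaw',np.degrees(np.arctan2(Rw[1,0],Rw[0,0])).round(2),'res',np.abs(pr-uv).max().round(1))
E
python3 - <<'E'
from h import *
T=viewer.camera_model('wrist')
g=lambda p:np.array(p,float)/2.28+[289.8,29.8]
traypose(g([(408,50),(703,50),(38,405),(425,102),(673,100)]),OUT+INN,T)
traypose(g([(387,62),(633,66),(35,405),(400,109),(612,110)]),OUT+INN,T)
E
```

```text
tray origin [ 603.7 -237.6  164.1] rel tool [104.5  18.5  -8.9] up [-0.155  0.219  0.963] droop deg along jaw -2.98 along x 15.06 yaw -20.5 res 1.9
tray origin [ 599.8 -240.4  151.7] rel tool [100.5  15.7 -21.3] up [-0.031  0.272  0.962] droop deg along jaw 4.75 along x 14.93 yaw -20.36 res 2.7
```

The far end droops about 7.7° along the jaw direction: friction in the pads keeps the tilt it took in the peel. I'll carry the tray, raised, over bare bench between the stack and the light box. There I'll settle its underside gently on the bench to square it in the pads, if 60 N alone doesn't.

```bash
python3 -m jog '[[0,0,-1,0],[0,0,-2,0],[0,0,-2,0],[1,0.3,-1,0],[2.5,0.8,0,0],[3.4,1.1,0,0],[3.4,1.1,0,0],[3.4,1.1,0,0],[3.4,1.1,0,0],[2.5,0.9,0,0]]' 1 60
python3 -m jog '[[0.8,0.35,0,0],[0,0,0,0],[0,0,1,0],[0,0,2,0],[0,0,2,0],[0,0,2,0],[0,0,2,0],[0,0,1.5,0],[0,0,0.5,0],[0,0,0,0]]'
python3 - <<'E'
from h import *
rel([475,-42,33],114.15)
a=viewer.get_image('wrist')[:,:,::-1];cv2.imwrite('pics/w15.png',a);cv2.imwrite('pics/t15.png',viewer.get_image('top')[80:300,150:450,::-1].repeat(2,0).repeat(2,1)[:,:])
E
```

```text
time: 21.98
tool_pos: [475.3, -47.0, 231.8]
eef_rot: [-0.0, 0.542, 0.84, 0.0]
ft_force: [0.9, 0.1, -0.9]
finger_gap: 0.099
time: 22.82
tool_pos: [475.4, -43.6, 119.9]
eef_rot: [-0.001, 0.544, 0.839, -0.001]
ft_force: [-0.5, 0.7, -0.7]
finger_gap: 0.104
t 22.8167 pos [475.4 -43.6 119.9] yaw 114.03 tilt [-3.4e-03  1.0e-04 -1.0e+00] F [-0.5  0.7 -0.7] gap 0.104 j [ 0.6   0.55 -0.75  2.04  0.54  0.76 -0.07]
shift cm [0.15 0.05 8.69] spin -0.12
```

View pics/w15.png

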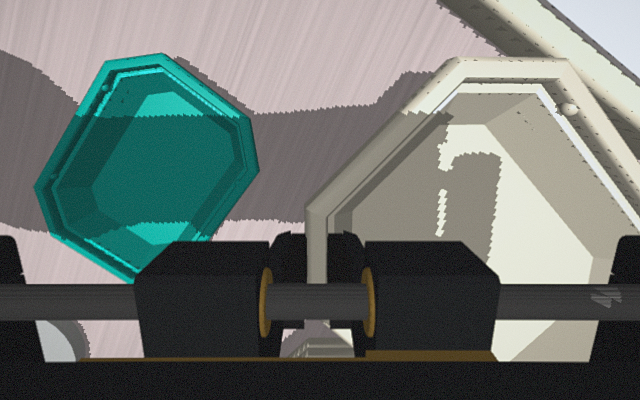

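View pics/t15.png

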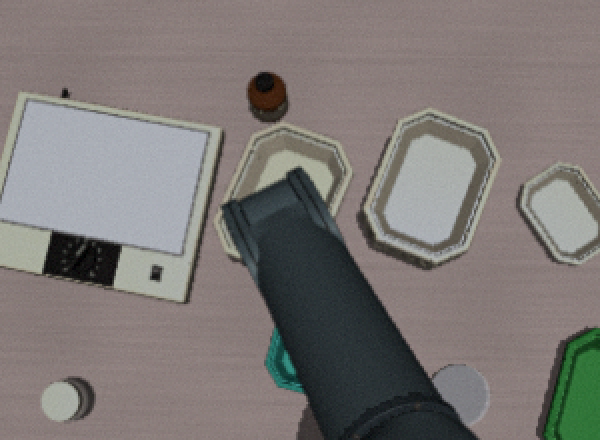

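The tray is still tilted (bead at (568,108)). It hangs over bare bench with clear gaps to the stack, bottle and light box. Lowering gently with a moderate grip to square it on the bench.

```bash
python3 -m jog '[[0,0,1,0],[0,0,1.5,0],[0,0,1.5,0],[0,0,1,0],[0,0,0.6,0],[0,0,0.4,0],[0,0,0.3,0],[0,0,0.3,0],[0,0,0.3,0],[0,0,0.3,0]]' 1 20
python3 -c "
from h import *
rel([475,-42,32.5],114.15)"
python3 -m jog '[[0,0,0.2,0],[0,0,0.2,0],[0,0,0.2,0],[0,0,0.2,0],[0,0,0.2,0],[0,0,0,0],[0,0,0,0],[0,0,0,0],[0,0,0,0],[0,0,0,0]]'
python3 - <<'E'
from h import *
rel([475,-42,32.5],114.15)
a=viewer.get_image('wrist')[:,:,::-1];cv2.imwrite('pics/w16.png',a)
E
```

```text
time: 23.75
tool_pos: [476.9, -42.2, 49.7]
eef_rot: [0.0, 0.544, 0.839, 0.0]
ft_force: [-0.8, -0.1, -0.9]
finger_gap: 0.111
t 23.75 pos [476.9 -42.2  49.7] yaw 114.15 tilt [ 8.e-04 -1.e-04 -1.e+00] F [-0.8 -0.1 -0.9] gap 0.111 j [ 0.5   0.66 -0.64  2.07  0.68  0.63 -0.18]
shift cm [ 0.09 -0.17  1.72] spin 0.0
time: 24.58
tool_pos: [476.7, -42.1, 39.7]
eef_rot: [0.0, 0.544, 0.839, 0.0]
ft_force: [0.2, -0.3, -0.2]
finger_gap: 0.106
t 24.5833 pos [476.7 -42.1  39.7] yaw 114.16 tilt [ 2.e-04  0.e+00 -1.e+00] F [ 0.2 -0.3 -0.2] gap 0.106 j [ 0.49  0.68 -0.62  2.07  0.7   0.61 -0.2 ]
shift cm [ 0.08 -0.15  0.72] spin 0.01
```

View pics/w16.png

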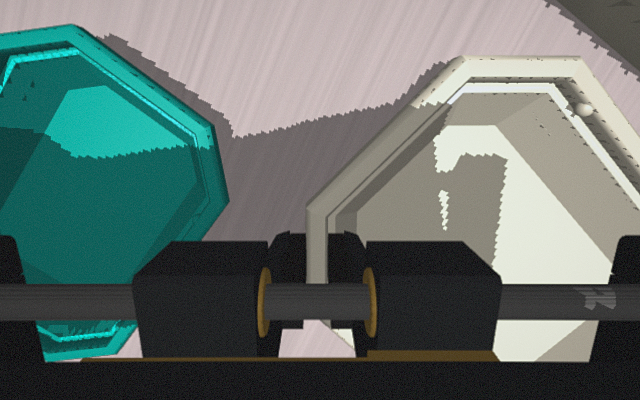

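It's levelling as it's pressed: the bead moved from 568 to 584, and the level reference is 599. Continuing the last 7 mm.

```bash
python3 -m jog '[[0,0,0.2,0],[0,0,0.2,0],[0,0,0.15,0],[0,0,0.1,0],[0,0,0.08,0],[0,0,0,0],[0,0,0,0],[0,0,0,0],[0,0,0,0],[0,0,0,0]]' 1 20
python3 - <<'E'
from h import *
rel([475,-42,32.5],114.15)
a=viewer.get_image('wrist')[:,:,::-1];cv2.imwrite('pics/w17.png',a)
E
```

```text
time: 25.47
tool_pos: [476.3, -42.5, 32.6]
eef_rot: [0.0, 0.544, 0.839, -0.001]
ft_force: [-2.2, -1.7, 8.0]
finger_gap: 0.107
t 25.4667 pos [476.3 -42.5  32.6] yaw 114.15 tilt [-6.e-04 -1.e-03 -1.e+00] F [-2.2 -1.7  8. ] gap 0.107 j [ 0.48  0.69 -0.61  2.07  0.71  0.6  -0.21]
shift cm [ 0.09 -0.1   0.01] spin 0.0
```

View pics/w17.png

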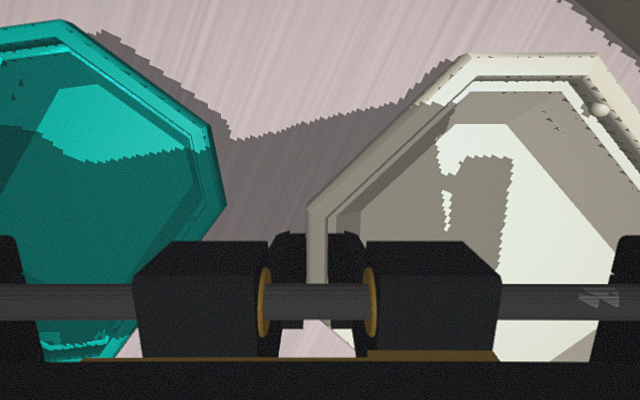

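The bead is at (598,109), matching the level reference, and 8 N of support says it is flat on the bench. Firming the grip to 60 N in this state, then lifting.

```bash
python3 -m jog '[[0,0,0,0],[0,0,0,0],[0,0,0,0],[0,0,0,0],[0,0,0,0],[0,0,-0.1,0],[0,0,-0.2,0],[0,0,-0.4,0],[0,0,-0.6,0],[0,0,-0.8,0]]' 1 60
python3 -m jog '[[0,0,-1,0],[0,0,-1.5,0],[0,0,-2,0],[0,0,-2,0],[0,0,-2,0],[0,0,-2,0],[0,0,-1.5,0],[0,0,-1,0],[0,0,-0.5,0],[0,0,0,0]]'
python3 - <<'E'
from h import *
rel([515.5,240,177],114.15)
a=viewer.get_image('wrist')[:,:,::-1];cv2.imwrite('pics/w18.png',a)
E
```

```text
time: 26.35
tool_pos: [476.2, -42.0, 53.6]
eef_rot: [-0.0, 0.543, 0.839, -0.0]
ft_force: [0.0, 0.3, -1.0]
finger_gap: 0.1
time: 27.18
tool_pos: [477.0, -42.2, 189.3]
eef_rot: [0.001, 0.544, 0.839, 0.0]
ft_force: [0.7, 0.6, -0.6]
finger_gap: 0.102
t 27.1833 pos [477.  -42.2 189.3] yaw 114.14 tilt [ 1.6e-03 -5.0e-04 -1.0e+00] F [ 0.7  0.6 -0.6] gap 0.102 j [ 0.68  0.44 -0.84  1.99  0.42  0.89  0.03]
shift cm [24.18 15.06  1.22] spin -0.01
```

View pics/w18.png

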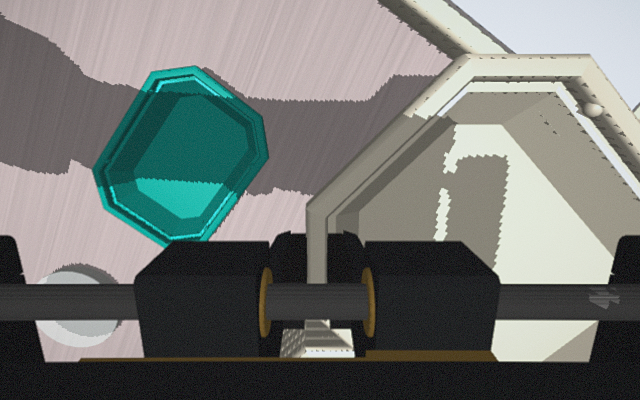

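The bead is at (592,109), so only about 1.6° of droop remains at 60 N. The target TCP is (517.4, 236.4, 179.6), which puts the tray middle over the panel middle at (618, 260) with 100 mm of clearance.

```bash
python3 -m jog '[[1.2,0.76,0.1,0],[2.4,1.52,0.1,0],[3.1,1.97,0.1,0],[3.1,1.97,0.1,0],[3.1,1.97,0.1,0],[3.1,1.97,0.1,0],[3.1,1.97,0.1,0],[2.4,1.52,0.1,0],[1.4,0.89,0.1,0],[0.85,0.54,0.1,0]]'
python3 -m jog '[[0,0,0,0],[0,0,0,0],[0,0,0,0],[0,0,0,0],[0,0,0,0],[0,0,0,0],[0,0,0,0],[0,0,0,0],[0,0,0,0],[0,0,0,0]]'
python3 - <<'E'
from h import *
rel([517.4,236.4,179.6],114.15)
a=viewer.get_image('wrist')[:,:,::-1];cv2.imwrite('pics/w19.png',a);cv2.imwrite('pics/t19.png',viewer.get_image('top')[:,:,::-1]);cv2.imwrite('pics/s19.png',viewer.get_image('scene')[:,:,::-1])
E
```

```text
time: 28.07
tool_pos: [515.8, 239.2, 177.2]
eef_rot: [-0.001, 0.542, 0.84, -0.0]
ft_force: [0.1, -0.8, -1.5]
finger_gap: 0.105
time: 28.9
tool_pos: [517.0, 236.3, 178.4]
eef_rot: [0.0, 0.543, 0.839, 0.0]
ft_force: [-0.3, 0.1, -0.7]
finger_gap: 0.104
t 28.9 pos [517.  236.3 178.4] yaw 114.16 tilt [ 0.  0. -1.] F [-0.3  0.1 -0.7] gap 0.104 j [ 0.08  0.61 -0.8   1.78  0.51  0.98 -0.51]
shift cm [-0.01  0.04 -0.12] spin 0.01
```

View pics/w19.png

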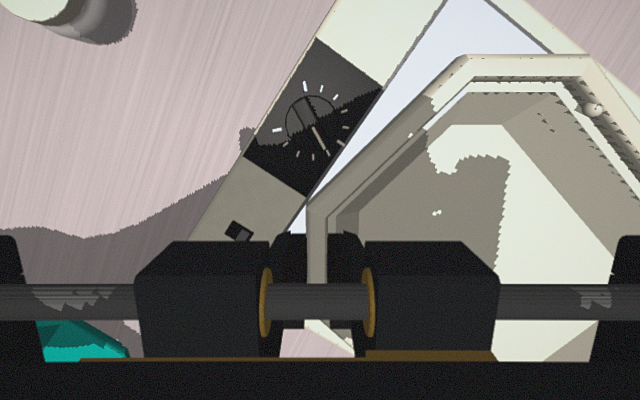

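View pics/t19.png

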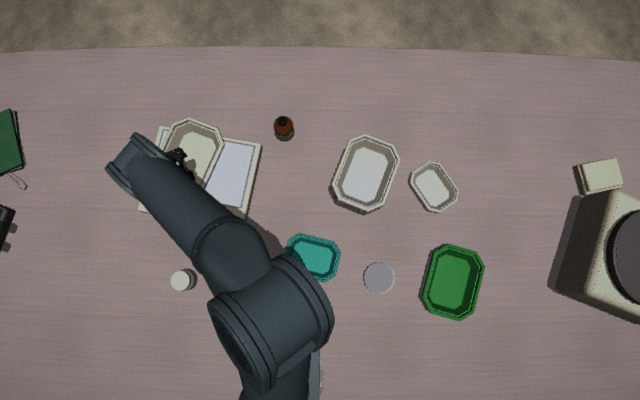

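View pics/s19.png

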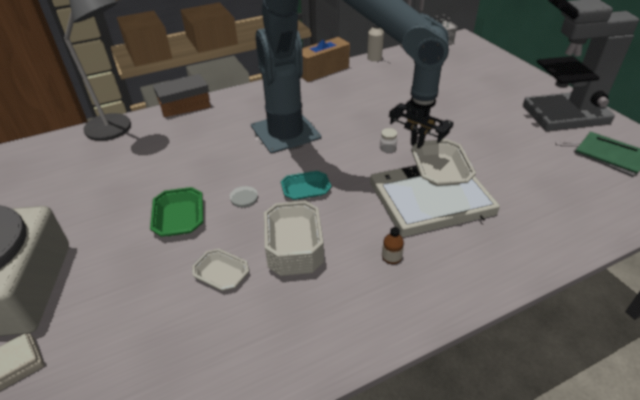

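Run:
```python
from h import *
im=cv2.imread('pics/s19.png');m=viewer.camera_model('scene')
c=np.array([618,260,144.]);n=np.radians(-20.85)
J=np.array([np.cos(np.radians(24.15)),np.sin(np.radians(24.15)),0])
V=[(-105,45),(-70,80),(70,80),(105,45),(105,-45),(70,-80),(-70,-80),(-105,-45)]
Rz=R.from_euler('z',-20.85,degrees=True).as_matrix()
P=np.array([c+Rz@[x,y,40] for x,y in V])
uv=proj(m,P); uv0=proj(m,[[618,260,45.]]);print(uv.round(1).tolist(),uv0)
k=7;o=np.array([400,120]);z=cv2.resize(im[120:205,400:510],None,fx=k,fy=k,interpolation=2)
for p in uv: cv2.circle(z,tuple(((p-o+.5)*k).astype(int)),3,(0,0,255),-1)
cv2.imwrite('pics/z19.png',z)
t=cv2.imread('pics/t19.png');t0=cv2.imread('pics/top0.png')
cv2.imwrite('pics/tt.png',np.hstack([cv2.resize(x[90:310,270:470],None,fx=2,fy=2,interpolation=2) for x in (t0,t)]))
```

```text
[[446.1, 138.4], [460.3, 144.0], [475.5, 171.6], [467.7, 180.1], [436.9, 182.7], [421.6, 176.0], [410.1, 147.8], [418.3, 140.6]] [[435.11899643 194.17104327]]
```

View pics/z19.png

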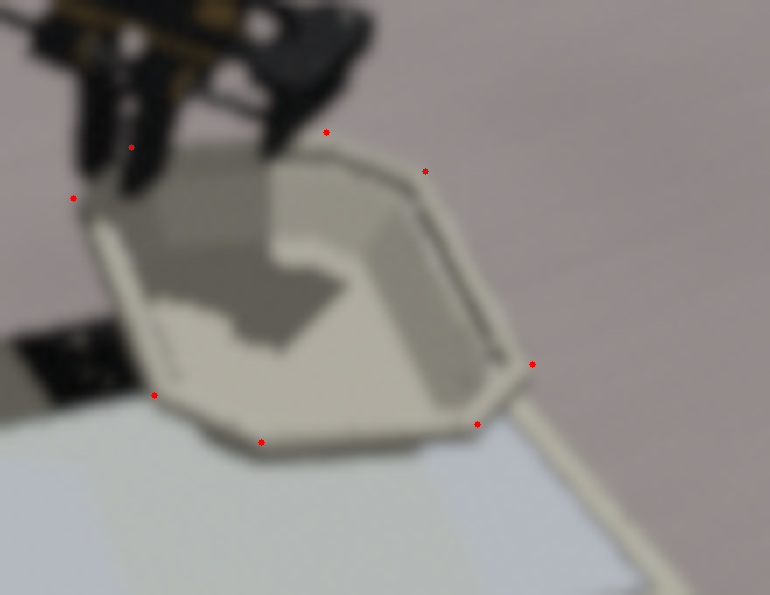

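View pics/tt.png

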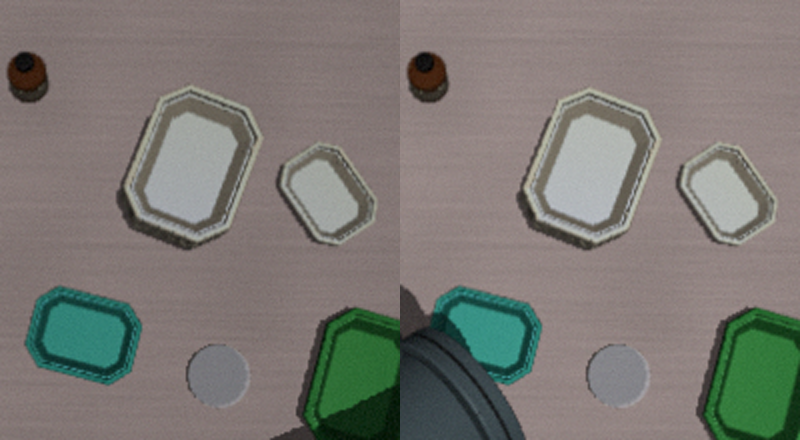

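The predicted outline of a level tray centred at (618, 260), underside 99 mm over the panel, matches the scene view to about 1–2 px all round. The stack and bystanders sit where they were at the start, and the dimmer pointer is still on 6. Handing in.

```bash
python3 -c "
from h import *
from plant import close_job
rel([517.4,236.4,179.6],114.15)
print(close_job())"
```

```text
t 29.05 pos [516.9 236.3 178.3] yaw 114.16 tilt [-0. -0. -1.] F [ 0.1 -0.  -0.5] gap 0.098 j [ 0.08  0.61 -0.8   1.78  0.51  0.98 -0.51]
shift cm [-0.01  0.05 -0.13] spin 0.01
the job is handed in; nothing more can be done
None
```

I handed the job in at 29 s. The dimmer is at 6, and the top tray is in the gripper about 100 mm over the middle of the light panel, drooping about 1.6° at its far end.

- **Dimmer:** I turned the knob 72° clockwise. Afterwards the pointer sat on the first mark past the long middle mark, and it still did in the last wrist picture.
- **Peel:** I gripped the rim at the near-right corner. My first raise, at 12 N grip, went wrong: the opposite corner lifted about 10 mm. I lowered the tray again, eased the grip to 4 N and raised the corner 26 mm. This time the opposite corner rested on the stack, and I then lifted the tray clear.
- **Levelling:** The tray came away tilted about 7.7° in the pads, and 60 N of grip did not straighten it. I pressed it flat on an empty patch of bench with about 8 N, then clamped it at 60 N and lifted again. This bench touch was not part of your instructions.
- **Last checks:**
  - **Position:** In the scene view the rim corners match a level tray centred over the panel to within 1–2 pixels (about 3–5 mm), with its underside about 99 mm up. The 1.6° droop is within that error.
  - **Surroundings:** The stack, bottle, petri dish and other trays looked unmoved in the top view before and after. I saw no change at the jar, though I did not compare it closely.
  - **Disagreement:** A full camera fit of the tray's pose gave an implausible 15° sideways tilt, even for the tray still in the stack. I used only its change along the jaw direction.

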